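# Slide the tall oil bottle home in the rolling machine's bay

### The job

Slide the tall amber oil bottle along the bench into the bay on the front of the green-belt rolling machine, pushing it only on its lower half so that it never tips or leaves the bench. Then press it home against the sprung red pad, firmly but gently, with a steady push of about 12 N held for half a second (8 N at least, and never more than 20 N), and let go so that it is left standing upright, resting against the pad. Leave the jar, the green can and the brush where they are.

Things in the scene. Friction and masses are not known exactly. Their poses are not given: they have to be found in the camera images.
- bottle: tall amber round oil bottle, loose, upright: 64 mm in diameter, straight up to 150 mm, then shoulder, neck and black cap, 210 mm in all; yellow band 110-146 mm up; about 0.45 kg, sliding takes 2-6 N. Origin: centre of underside, z up. Pressed against the pad it topples if pushed over about 55 mm up; 20-40 mm is good. A gripper pointing straight down strikes its top: lean the fingers 20-45 degrees, tips forward.
- machine: grey bench-top rolling machine with a green belt, fixed; place and yaw vary. Origin: on the bench at the middle of the mouth of its bottle bay; x points into the bay (the way to push), y left, z up. Two steel rails 40 mm high, 78 mm apart inside, 6 mm thick, run from x = 0 to 165 mm; no floor but the bench. Machine cheeks and belt, 130 mm high and 340 mm wide, begin at x = 170 mm.
- bay_lip (a point): point on the bench on the bay's middle line, 28 mm outside the mouth, where the flared lips of the rails begin: 111 mm apart here, narrowing to 78 mm at the mouth; 40 mm high. Same axes as the machine.
- bay_back (a point): point on the bench on the middle line at the rails' far end, 165 mm in from the mouth. A blue stop block stands across the bay before it, clamped at a setting that varies and is not measured; it cannot be moved. On its front a red pad, 60 mm wide, 9-39 mm up, on springs: 2.5 N per mm, 12 mm travel. The free pad's face is 60 to 92 mm in from the mouth: find it by feel.
- jar: bystander: glass jar with a steel lid, 68 mm in diameter, 85 mm tall; origin: centre of its underside. Leave alone.
- can: bystander: green can, 60 mm in diameter, 120 mm tall; origin: centre of its underside. Leave alone.
- brush: bystander: bench brush lying bristles down, 160 x 30 x 36 mm, long along its x; origin: centre of its underside. Leave alone.
There are look-alikes about, which are no part of the job. Of the things shaped like the bottle, the amber one is meant.

How it is judged (in metres and radians):
On the way, in this order (a step that is already met when the one before it is completed fails the run):
1. the bottle has been slid upright into the mouth of the bay, its axis past the mouth and within 12 mm of the bay's middle line (x of bottle in the frame of machine above 0.003 m and y of bottle in the frame of machine between -0.012 and 0.012 m and angle between bottle's own z axis and vertical below 0.08 rad), for 0.1 s.
2. in the bay, the fingers press the bottle with 8 to 20 N against the pad, for 0.4 s without a break, upright (x of bottle in the frame of machine above 0.02 m and contact force between bottle and the fingers between 8 and 20 N and contact force between bottle and machine above 4 N and y of bottle in the frame of machine between -0.012 and 0.012 m and angle between bottle's own z axis and vertical below 0.08 rad), for 0.4 s.
At the end, for the whole second after the job is handed in: the bottle stands upright (within 0.04 rad) and at rest on the bench inside the bay, within 12 mm of its middle line, still resting against the pad (contact force above 0.2 N), untouched by the robot (x of bottle in the frame of machine between 0.02 and 0.075 m and y of bottle in the frame of machine between -0.012 and 0.012 m and angle between bottle's own z axis and vertical below 0.04 rad and height (world z) of bottle below 0.004 m and linear speed of bottle below 0.01 m/s and contact force between bottle and machine above 0.2 N and contact force between bottle and the fingers below 0.1 N).
It fails at once if the bottle is tipped more than 0.15 rad (angle between bottle's own z axis and vertical above 0.15 rad).
It fails at once if the bottle is lifted off the bench (over 10 mm) (height (world z) of bottle above 0.01 m).
It fails at once if the robot presses or squeezes the bottle with more than 20 N (contact force between bottle and the fingers above 20 N or contact force between bottle and the arm above 20 N).
It fails at once if the fingers push the bottle on its upper half (grasp point above 130 mm while pushing) (contact force between bottle and the fingers above 0.5 N and height (world z) of the grasp point above 0.13 m).
It fails at once if the jar, the can or the brush is moved more than 15 mm (distance of any of jar, can, brush from where it was at the start of the episode above 0.015 m).
It also fails if it takes over 64 s, if anything falls off the work surface, if the arm or the gripper's body presses on something with over 40 N, if the wrist force passes 120 N, or if a joint passes its speed limit or range.

### The arm

A 6-joint arm with a two-finger parallel gripper is mounted at the origin on the work surface. World frame = base frame: x ahead of the robot, y to its left, z up, the work surface at z = 0. Lengths are in mm, angles in rad, forces in N, time in s.
With the tool pointing down it reaches from about 275 to 875 mm from the base axis. Payload 12.5 kg.
Tool frame: the origin (TCP) lies midway between the tips of the shut fingers; the grasp point (between the pads) lies ctrl.tcp_to_grasp behind it (ctrl.tcp_to_grasp is the distance from the TCP to the grasp point, in mm); z points along the fingers, y is the direction in which the jaws open and shut (so a half turn about z gives the same grasp; the last joint's range is limited). The gripper opens to 85 mm and grips with 20 to 120 N. Pads are 22 mm wide; open, the fingers measure 114 mm over their backs; the gripper's body (76 mm by 85 mm) begins 54 mm behind the grasp point. The pads swing forward as they close: fully open they stand 13 mm farther back than shut.
Start: joints at [1.117, 0.351, 1.652, -0, 1.139, -0.085], TCP at [198.241, 513.016, 231.29] pointing down, gripper open.
Joint ranges: [-2.75, 2.75], [-0.79, 2.1], [0.01, 2.65], [-1.57, 4.71], [0.07, 3.14], [-2.87, 2.87]. Speed limits (rad/s): [2.22, 2.22, 2.79, 3.14, 3.14, 3.14].

### API

Orientations are given as a unit quaternion [w, x, y, z].
In Python, from station import ctrl gives the robot as it stands.
- The arm moves only by the tool step_arm, never from a script. Its argument "moves" is a list of rows, each an object of numbers: "claw": the finger opening in mm, from 0 to 85.4; "tx", "ty", "tz": the shift along the world's x, y, z in mm; "ax", "ay", "az": the turn, a rotation vector about the world's x, y, z in rad. In form: [{"claw": .., "tx": .., "ty": .., "tz": .., "ax": .., "ay": .., "az": ..}, ...]. A call has 1 to 8 rows; each row is the pose to reach, as a shift and turn from the pose commanded when the call began; what a row does not reach only later rows make up. A row lasts 1/10 s, in which the tool goes at most 50 mm and 8.59 degrees, less where a joint would pass 70% of its speed; a pose out of reach is approached as far as the arm can. A call with a gripper value outside its range is refused whole. The fingers move at their own pace and stop on an object; "force" is the grip in N (left out, the last holds). Time passes only in rows, so rows that repeat a pose let the fingers close. It gives the time, the measured TCP pose, the force and the opening at its end, in the units of the state.
- ctrl.get_obs(): the state, without advancing time (a new reading comes with each control period).
- ctrl.get_image(name): name is "scene" or "top"; returns the picture (420x560x3 uint8, blue, green, red); there is no depth.
- ctrl.get_calibration(name): a dict with "mtx" (3x3 intrinsics, pixels), "k1" (the pictures are not rectified: a ray, as slopes to the right and down, at radius r is drawn at 1 + k1 r^2 times it, then the intrinsics apply), "rvec" (rotation vector, rad) and "tvec" (3), from world to camera coordinates, as OpenCV has them. Camera axes: x right, y down, z forward; pixel columns grow to the right and rows downward; lengths in mm; the calibration is good to about 2 mm. A picture is of the moment at which its call begins. get_calibration takes no time and is no camera call.
- ctrl.sign_off(): hands the job in, once; it reports no verdict.
The state is a dict: "time_s": time; "joint_pos": joint angles; "joint_velocities": joint speeds; "joint_torque": joint torques, N m; "ee_pos": TCP position; "orientation": TCP orientation; "ft_force": force on the tool from outside, world axes, zero at the start; "torque": the same for the moment, N m; "gripper_width": finger opening in mm.
Only numpy, scipy, OpenCV 4.12 (cv2) and the standard library are available. Lean on these libraries where they do the work, as an engineer would, in place of code of your own. Each camera call takes 0.05 s, during which the arm holds its last target.

## Working session

There is one attempt and no reset: what is moved stays moved. The work goes in short steps, Python scripts to look and compute and a tool call to move; the robot and the scene stay as the last step left them, time stands still between calls to the robot, and variables do not carry over. Pictures are saved under pics/ and viewed, and the job is handed in when it is done.

Besides the shell and the picture viewer there is one more tool, called after "Request:" as name([rows], argument=value, ...), one row to a line, values as JSON. step_arm: Moves the arm, as the interface text tells. Its arguments: {"type":"object","properties":{"moves":{"type":"array"},"force":{"type":"number"}},"required":["moves"]}

```bash
mkdir -p pics; ls
cat > h.py <<'E'
import numpy as np, cv2
from station import ctrl
def cal(n):
    c=ctrl.get_calibration(n); R=cv2.Rodrigues(np.array(c["rvec"],float))[0]; return np.array(c["mtx"],float),float(c["k1"]),R,np.array(c["tvec"],float).ravel()
def ray(n,u,v):
    K,k1,R,t=cal(n)
    p=cv2.undistortPoints(np.array([[[u,v]]],float),K,np.array([k1,0,0,0,0.]))[0,0]
    return -R.T@t, R.T@np.array([p[0],p[1],1.])
def onz(n,u,v,z):
    o,d=ray(n,u,v); return o+d*(z-o[2])/d[2]
def proj(n,P):
    K,k1,R,t=cal(n)
    return cv2.projectPoints(np.array(P,float).reshape(-1,1,3),cv2.Rodrigues(R)[0],t,K,np.array([k1,0,0,0,0.]))[0].reshape(-1,2)
E
python3 - <<'E'
from h import *
for n in ("scene","top"):
    im=ctrl.get_image(n); cv2.imwrite(f"pics/{n}0.png",im); c=cal(n); print(n,-c[2].T@c[3],c[1],c[0][0,0])
o=ctrl.get_obs(); print(o, ctrl.tcp_to_grasp)
E
```

```text
pics
scene [777.8604362  437.87664431 692.56128138] 0.0264415327910919 383.88791889257436
top [438.86769613  50.28103096 806.1815279 ] 0.01676842688039402 379.60251846165954
{'time_s': 0.1, 'joint_pos': array([ 1.11743387e+00,  3.51162431e-01,  1.65236278e+00,  8.18268592e-06,
        1.13909366e+00, -8.45923483e-02]), 'joint_velocities': array([-0.00025198, -0.00115749, -0.0029083 ,  0.00045341, -0.00058312,
        0.00101155]), 'joint_torque': array([ 2.48883436e-03, -5.06829321e+01, -2.91878110e+01,  2.42184359e-05,
        2.53102284e-03,  1.67260919e-05]), 'ee_pos': array([198.09743463, 512.76762002, 230.82214849]), 'orientation': array([-1.39937108e-04,  1.83343709e-01,  9.83048738e-01, -4.93668510e-04]), 'ft_force': array([-0.28246497,  0.10369982,  0.63530267]), 'torque': array([-0.00026164,  0.07736376, -0.002287  ]), 'gripper_width': 85.1427529915911} 18.700000000000003
```

View pics/scene0.png

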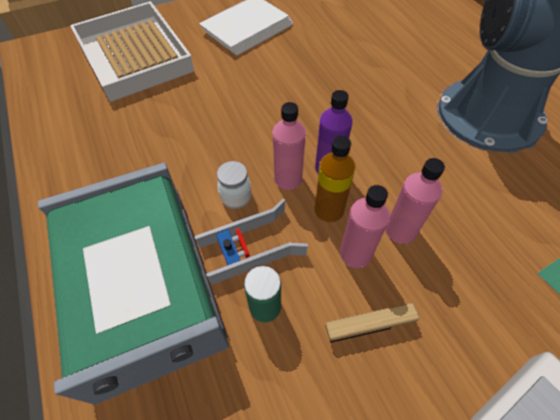

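View pics/top0.png

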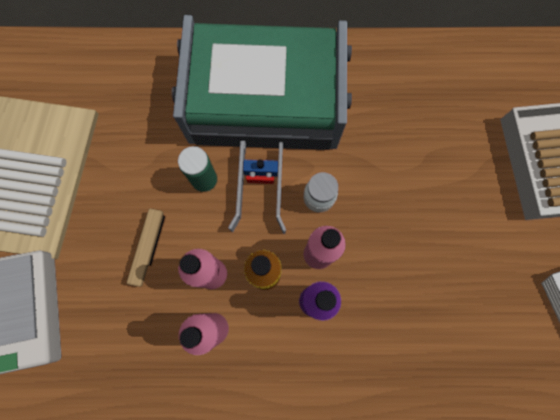

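The scene view shows the amber bottle at (335,180) and the bay with its red pad at (243,243). In the top view the bottle cap is at (261,266), the bay rails run from (240,145) to (240,215) and from (280,145) to (279,215), and the pad is at (261,179). I'll zoom in next.

Run:
```python
from h import *
a=cv2.imread("pics/top0.png")[135:300,200:340]; cv2.imwrite("pics/topz.png",cv2.resize(a,None,fx=3.6,fy=3.6,interpolation=cv2.INTER_CUBIC))
a=cv2.imread("pics/scene0.png")[190:290,190:320]; cv2.imwrite("pics/scz.png",cv2.resize(a,None,fx=6,fy=6,interpolation=cv2.INTER_CUBIC))
im=cv2.imread("pics/scene0.png"); hsv=cv2.cvtColor(im,cv2.COLOR_BGR2HSV)
m=cv2.inRange(hsv,(22,150,100),(35,255,255)); 
n,l,s,c=cv2.connectedComponentsWithStats(m)
print([(s[i].tolist(),c[i]) for i in range(1,n) if s[i,4]>60])
```

```text
[([319, 168, 34, 24, 398], array([333.06030151, 182.70603015]))]
```

View pics/topz.png

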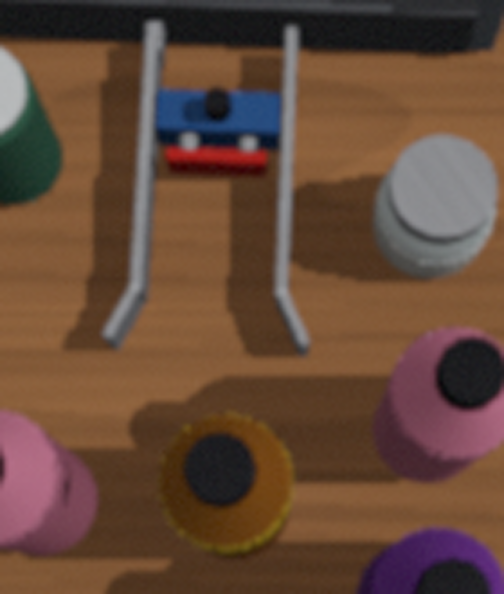

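View pics/scz.png

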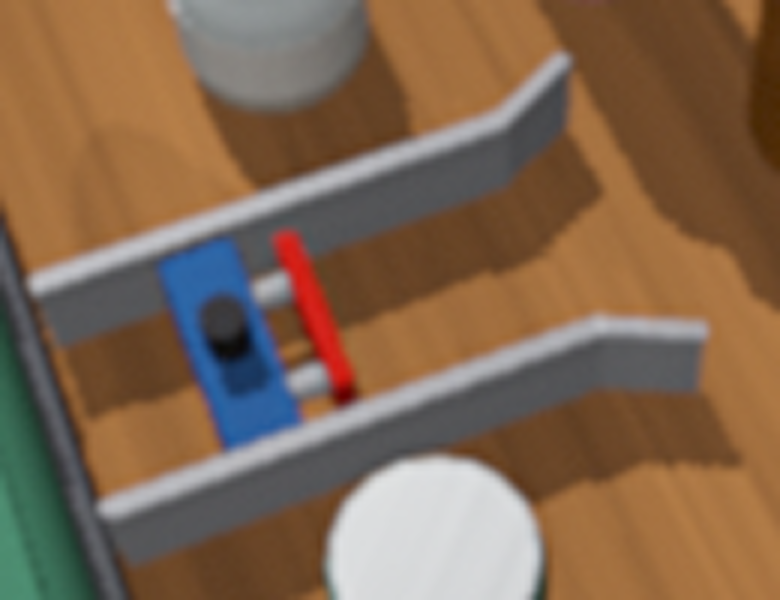

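Run:
```python
from h import *
np.set_printoptions(precision=1,suppress=True)
T=lambda x,y,z:onz("top",200+(x+.5)/3.6-.5,135+(y+.5)/3.6-.5,z)
S=lambda x,y,z:onz("scene",190+(x+.5)/6-.5,190+(y+.5)/6-.5,z)
for n,F,L in (("top",T,[(154,24),(137,288),(291,30),(281,290),(112,340),(305,347)]),("scene",S,[(102,510),(600,320),(35,285),(502,120),(706,328),(567,60)])):
    P=np.array([F(x,y,40) for x,y in L]); lf,lm,rf,rm,ll,rl=P
    print(n,P[:,:2])
    for a,b in ((lf,lm),(rf,rm)): print("len",np.linalg.norm(a-b),"yaw",np.degrees(np.arctan2((a-b)[1],(a-b)[0])))
    print("mouth",(lm+rm)/2,"w",np.linalg.norm(lm-rm),"far",(lf+rf)/2,"lip",(ll+rl)/2,np.linalg.norm(ll-rl), "perp yaw",np.degrees(np.arctan2(-(lm-rm)[0],(lm-rm)[1])))
print("pad",T(166,161,39),T(268,166,39), S(350,398,39),S(287,232,39))
print("cap top",T(219,469,210))
# scene cap / bottle base
im=cv2.imread("pics/scene0.png"); a=im[130:230,305:365]; cv2.imwrite("pics/b.png",cv2.resize(a,None,fx=6,fy=6,interpolation=cv2.INTER_CUBIC))
```

```text
top [[781.4 128.7]
 [618.4 135.3]
 [777.5  46.3]
 [617.1  52.4]
 [587.9 148.9]
 [583.7  38.7]]
len 163.19296671389205 yaw -2.3182006928505037
len 160.53423137180832 yaw -2.178780229826364
mouth [617.7  93.9  40. ] w 82.89896451139198 far [779.5  87.5  40. ] lip [585.8  93.8  40. ] 110.20676694129143 perp yaw -0.8858370521958322
scene [[784.8 128.2]
 [619.5 133.9]
 [779.   45.2]
 [616.4  51.7]
 [590.2 150.7]
 [586.2  39. ]]
len 165.4536434635185 yaw -1.9539615954539455
len 162.66729734534647 yaw -2.289878999656562
mouth [617.9  92.8  40. ] w 82.2227008305256 far [781.9  86.7  40. ] lip [588.2  94.8  40. ] 111.78989435777086 perp yaw -2.121023154053856
pad [695.4 120.1  39. ] [692.2  60.   39. ] [702. 125.  39.] [697.9  60.8  39. ]
cap top [497.7  78.9 210. ]
```

View pics/b.png

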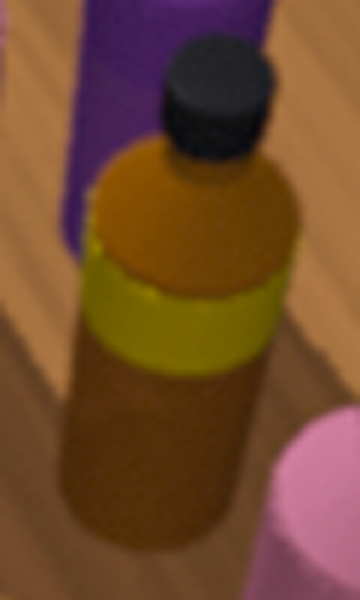

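Run:
```python
from h import *
np.set_printoptions(precision=1,suppress=True)
print("amber scene cap",onz("scene",305+222.5/6-.5,130+68.5/6-.5,210))
im=cv2.imread("pics/top0.png"); sc=cv2.imread("pics/scene0.png")
def caps(im,n):
    g=cv2.inRange(cv2.cvtColor(im,cv2.COLOR_BGR2GRAY),0,45)
    N,l,s,c=cv2.connectedComponentsWithStats(g)
    for i in range(1,N):
        if 80<s[i,4]<800: print(n,s[i].tolist(),c[i],onz(n,*c[i],210 if n=="top" else 203))
caps(im,"top");caps(sc,"scene")
# band in scene: ring centre z=128 by silhouettes left/right extreme
print("band axis scene @z128 (front face visible, ~)",onz("scene",333.1,182.7,128))
print("base front", onz("scene",305+150/6,130+548/6,0))
# jar, can
print("jar lid",onz("top",200+443/3.6,135+190/3.6,85),"can top",onz("top",194,160,120))
```

```text
amber scene cap [498.1  76.5 210. ]
top [183, 173, 28, 19, 250] [198.  182.5] [632.8 182.8 210. ]
top [247, 180, 27, 4, 92] [259.8 181.6] [634.4  81.4 210. ]
top [147, 216, 18, 51, 107] [156.2 241.9] [534.4 244.4 210. ]
top [321, 229, 19, 20, 284] [330.  238.6] [539.3 -31.2 210. ]
top [179, 255, 21, 19, 311] [189.4 264. ] [499.3 190.1 210. ]
top [250, 255, 21, 21, 343] [259.9 265.2] [497.2  79.8 210. ]
top [299, 286, 37, 31, 774] [316.1 300.9] [442.7  -6.8 210. ]
top [180, 327, 22, 21, 357] [190.2 336.9] [390.2 183.2 210. ]
scene [483, 53, 16, 32, 206] [488.5  67.8] [146.4  29.  203. ]
scene [458, 73, 23, 40, 177] [467.2  96.5] [234.4  75.4 203. ]
scene [331, 91, 17, 20, 264] [339.1 100. ] [447.9 -18.3 203. ]
scene [520, 100, 19, 39, 132] [528.3 121.8] [184.2 171.6 203. ]
scene [282, 103, 16, 19, 248] [289.4 112. ] [543.8 -29.7 203. ]
scene [330, 127, 20, 31, 382] [340.9 144.6] [499.3  78.1 203. ]
scene [422, 159, 22, 21, 349] [432.6 169. ] [393.3 186.5 203. ]
scene [366, 186, 21, 22, 362] [376.2 196.5] [503.5 193.7 203. ]
scene [173, 345, 20, 17, 104] [184.9 353.6] [840.8 292.5 203. ]
scene [95, 376, 23, 18, 136] [109.7 384.7] [930.8 288.4 203. ]
band axis scene @z128 (front face visible, ~) [515.4  97.2 128. ]
base front [511.  105.2   0. ]
jar lid [662.3 -37.7  85. ] can top [707.2 212.5 120. ]
```

```bash
cat >> h.py <<'E'
from scipy.spatial.transform import Rotation as Ro
def Rt(psi_deg,th_deg):
    p,t=np.radians([psi_deg,th_deg]); z=np.array([np.sin(t)*np.cos(p),np.sin(t)*np.sin(p),-np.cos(t)]); y=np.array([-np.sin(p),np.cos(p),0]); return Ro.from_matrix(np.c_[np.cross(y,z),y,z])
def cur():
    w,x,y,z=ctrl.get_obs()["orientation"]; return Ro.from_quat([x,y,z,w])
def rel(psi,th): return (Rt(psi,th)*cur().inv()).as_rotvec()
E
python3 - <<'E'
from h import *
print(rel(-2.2,0),rel(-2.2,35))
E
```

```text
[ 9.86261497e-04 -3.00140130e-04  3.30376267e-01] [-0.12310149 -0.60120864  0.32031027]
```

Request:
step_arm([
  {"claw":32,"tx":14,"ty":-27,"tz":10,"ax":-0.02,"ay":-0.08,"az":0.04},
  {"claw":32,"tx":28,"ty":-54,"tz":20,"ax":-0.03,"ay":-0.15,"az":0.08},
  {"claw":32,"tx":42,"ty":-81,"tz":30,"ax":-0.05,"ay":-0.23,"az":0.12},
  {"claw":32,"tx":56,"ty":-108,"tz":40,"ax":-0.06,"ay":-0.3,"az":0.16},
  {"claw":32,"tx":70,"ty":-135,"tz":40,"ax":-0.077,"ay":-0.376,"az":0.2},
  {"claw":32,"tx":84,"ty":-162,"tz":40,"ax":-0.092,"ay":-0.45,"az":0.24},
  {"claw":32,"tx":98,"ty":-189,"tz":40,"ax":-0.108,"ay":-0.526,"az":0.28},
  {"claw":32,"tx":112,"ty":-216,"tz":40,"ax":-0.123,"ay":-0.601,"az":0.32},
], force=60)

```text
time_s: 0.9
ee_pos: [310.4, 296.1, 271.2]
orientation: [0.302, 0.017, 0.953, -0.005]
ft_force: [-0.2, -0.5, 1.0]
gripper_width: 31.8
```

Request:
step_arm([
  {"claw":32,"tx":14,"ty":-27},
  {"claw":32,"tx":28,"ty":-54},
  {"claw":32,"tx":42,"ty":-81},
  {"claw":32,"tx":57,"ty":-109},
  {"claw":32,"tx":71,"ty":-136},
  {"claw":32,"tx":86,"ty":-163},
  {"claw":32,"tx":100,"ty":-190},
  {"claw":32,"tx":115,"ty":-218},
])

```text
validation failed for argument at $.mo...
```

Run:
```python
from h import *
o=ctrl.get_obs(); print(o["ee_pos"],o["joint_pos"],o["ft_force"],rel(-2.2,35))
for n in ("scene","top"): cv2.imwrite(f"pics/{n}1.png",ctrl.get_image(n))
a=np.hstack([cv2.resize(cv2.imread(f"pics/{n}1.png"),(400,300)) for n in("scene","top")]); cv2.imwrite("pics/c1.png",a)
```

```text
[310.41242313 296.06821573 271.23700485] [ 0.95095689 -0.03904429  2.14362244 -0.72462187  0.81001901 -0.13181588] [-0.1732763  -0.53734894  0.98816894] [-0.00016115  0.00256585 -0.00268692]
```

View pics/c1.png

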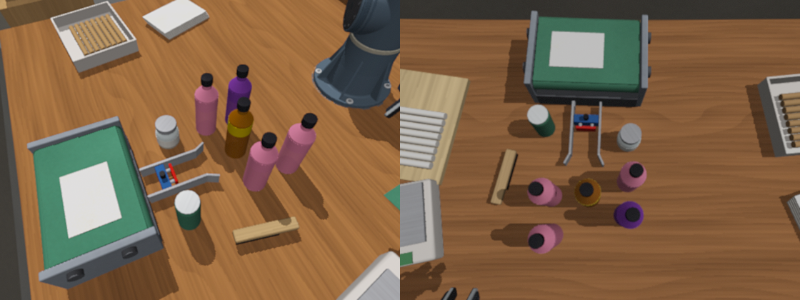

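The picture shows everything undisturbed. The gripper is at the lower left of the top view, clear of the objects. The move was refused because every row needs all of its fields.

Request:
step_arm([
  {"claw":32,"tx":14,"ty":-27,"tz":0,"ax":0,"ay":0,"az":0},
  {"claw":32,"tx":28,"ty":-54,"tz":0,"ax":0,"ay":0,"az":0},
  {"claw":32,"tx":42,"ty":-81,"tz":0,"ax":0,"ay":0,"az":0},
  {"claw":32,"tx":57,"ty":-109,"tz":0,"ax":0,"ay":0,"az":0},
  {"claw":32,"tx":71,"ty":-136,"tz":0,"ax":0,"ay":0,"az":0},
  {"claw":32,"tx":86,"ty":-163,"tz":0,"ax":0,"ay":0,"az":0},
  {"claw":32,"tx":100,"ty":-190,"tz":0,"ax":0,"ay":0,"az":0},
  {"claw":32,"tx":115,"ty":-218,"tz":0,"ax":0,"ay":0,"az":0},
])

```text
time_s: 1.8
ee_pos: [426.0, 78.1, 271.7]
orientation: [0.301, 0.019, 0.953, -0.005]
ft_force: [0.2, 0.3, -0.1]
gripper_width: 32.0
```

Run:
```python
from h import *
o=ctrl.get_obs(); print(o["ee_pos"],o["joint_pos"],o["ft_force"],rel(-2.2,35))
for n in ("scene","top"): cv2.imwrite(f"pics/{n}2.png",ctrl.get_image(n))
a=np.hstack([cv2.resize(cv2.imread(f"pics/{n}2.png"),(400,300)) for n in("scene","top")]); cv2.imwrite("pics/c2.png",a)
```

```text
[426.04270275  78.14327052 271.72660807] [ 0.13301068 -0.16125363  2.24704884 -0.21873989  0.46055682 -1.23247937] [ 0.17709348  0.29239309 -0.07289186] [-1.76015054e-03  6.84788678e-04 -6.28588493e-05]
```

View pics/c2.png

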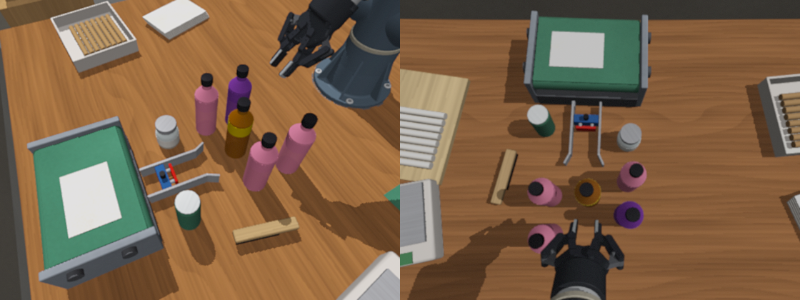

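Run:
```python
from h import *
a=cv2.imread("pics/top2.png")[280:420,170:350]; cv2.imwrite("pics/g.png",cv2.resize(a,None,fx=4.2,fy=4.2,interpolation=cv2.INTER_CUBIC))
im=cv2.imread("pics/top0.png")[200:380,160:360]; cv2.imwrite("pics/t.png",cv2.resize(im,None,fx=3.3,fy=3.3,interpolation=cv2.INTER_CUBIC))
```

```text
(no output)
```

View pics/g.png

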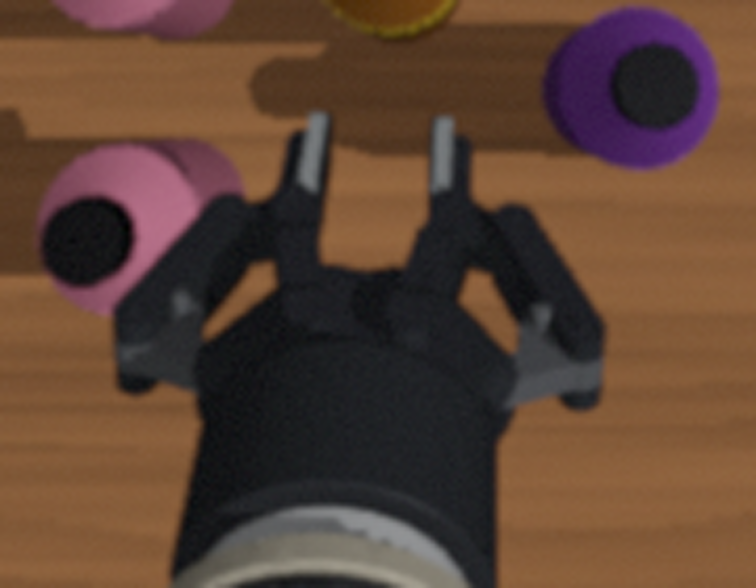

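View pics/t.png

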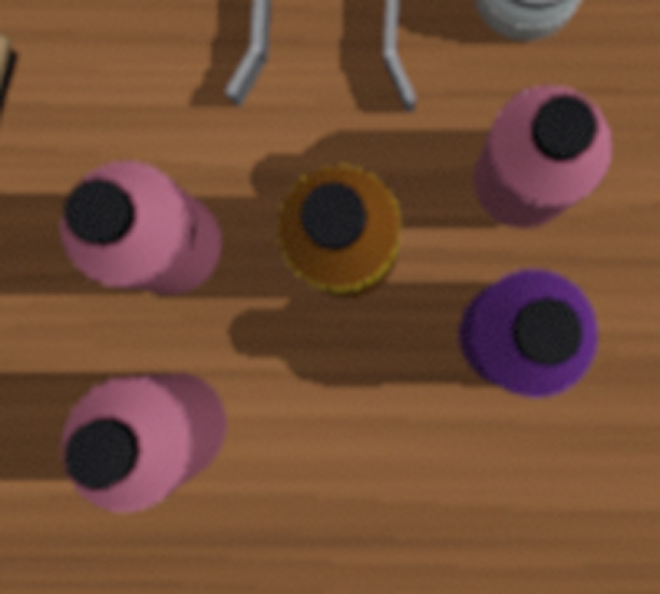

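Request:
step_arm([
  {"claw":32,"tx":-2,"ty":-1,"tz":-20,"ax":0,"ay":0,"az":0.02},
  {"claw":32,"tx":-4,"ty":-1,"tz":-40,"ax":0,"ay":0,"az":0.04},
  {"claw":32,"tx":-5,"ty":-1,"tz":-60,"ax":0,"ay":0,"az":0.04},
  {"claw":32,"tx":-5,"ty":-1,"tz":-80,"ax":0,"ay":0,"az":0.04},
])

```text
time_s: 2.3
ee_pos: [420.2, 78.9, 190.7]
orientation: [0.301, -0.001, 0.954, 0.001]
ft_force: [0.6, 0.1, -0.1]
gripper_width: 32.1
```

Run:
```python
from h import *
o=ctrl.get_obs(); print(o["ee_pos"],o["joint_pos"],o["ft_force"],rel(0,35),rel(0,25))
```

```text
[420.15463434  78.87450131 190.70164932] [ 0.11588156 -0.01114811  2.36690642 -0.34307647  0.18891237 -1.13846314] [ 0.62469011  0.10630489 -0.06472256] [-0.00247884 -0.0003136  -0.0019328 ] [-0.00264121  0.17421918 -0.00171156]
```

```bash
cat > kin.py <<'E'
from h import *
from scipy.optimize import least_squares
def q2z(q): w,x,y,z=q; return Ro.from_quat([x,y,z,w]).apply([0,0,1])
D=[([1.11743,.35116,1.65236,0,1.13909],[198.1,512.8,230.8],[-1.4e-4,.18334,.98305,-4.9e-4]),
([.95096,-.03904,2.14362,-.7246,.81],[310.4,296.07,271.24],[.302,.017,.953,-.005]),
([.13301,-.16125,2.24705,-.21874,.46056],[426.04,78.14,271.73],[.301,.019,.953,-.005]),
([.11588,-.01115,2.36691,-.34308,.18891],[420.15,78.87,190.7],[.301,-.001,.954,.001])]
def wr(p,q):
    L1,L2,H,a1,b=p; s=q[1]+q[2]
    r=a1+L1*np.sin(q[1])+L2*np.sin(s)+b*np.cos(s); z=H+L1*np.cos(q[1])+L2*np.cos(s)-b*np.sin(s)
    return np.array([r*np.cos(q[0]),r*np.sin(q[0]),z])
def f(p): return np.concatenate([wr(p[1:],q)+p[0]*q2z(o)-np.array(x) for q,x,o in D])
s=least_squares(f,[300,400,400,300,0,0])
P=s.x
def ik(x,y,z,psi,th):
    zt=Rt(psi,th).apply([0,0,1]); w=np.array([x,y,z])-P[0]*zt
    best=None
    def g(v): return wr(P[1:],[v[0],v[1],v[2]])-w
    v=least_squares(g,[np.arctan2(w[1],w[0]),0.2,2.]).x
    a=v[1]+v[2]; fo=np.array([np.sin(a)*np.cos(v[0]),np.sin(a)*np.sin(v[0]),np.cos(a)])
    return v, np.arccos(np.clip(fo@zt,-1,1)), np.pi-np.radians(th)-a
E
python3 - <<'E'
from kin import *
np.set_printoptions(precision=2,suppress=True)
print(P,np.abs(s.fun).max())
for q,x,o in D:
    a=q[1]+q[2]; fo=np.array([np.sin(a)*np.cos(q[0]),np.sin(a)*np.sin(q[0]),np.cos(a)]); print(np.arccos(fo@q2z(o)),q[4])
for X in (380,400,425,463,500,555,583,628):
    for th in (10,20,25,30,35,45): print(X,th,*ik(X,78+ (X-463)*.1,25,0,th))
E
```

```text
[157.97 392.54 350.46 182.36  95.64   4.3 ] 41.421693478077515
1.139091824240015 1.13909
0.8094307825150682 0.81
0.4603751930874286 0.46056
0.18853854238898055 0.18891
380 10 [0.2  0.52 2.41] 0.05457807066423935 0.0397034289723015
380 20 [0.21 0.53 2.49] 0.22612074033849028 -0.22180010244051385
380 25 [0.22 0.55 2.52] 0.3643026493362548 -0.3621995354004368
380 30 [0.23 0.57 2.55] 0.5098645342211325 -0.5094919071936714
380 35 [0.24 0.61 2.58] 0.6623357867462769 -0.6637040590665402
380 45 [0.25 0.71 2.63] 0.9850241189562068 -0.9905682765820591
400 10 [0.19 0.53 2.35] 0.09094315780601314 0.08174589871841986
400 20 [0.2  0.54 2.43] 0.18214811825326085 -0.17522254540119642
400 25 [0.21 0.55 2.46] 0.31593327934752985 -0.31214158198659403
400 30 [0.22 0.58 2.5 ] 0.4568753543449259 -0.45500363173423874
400 35 [0.23 0.61 2.53] 0.603971371021969 -0.6037867761663263
400 45 [0.24 0.7  2.58] 0.913682759131524 -0.917146421058094
425 10 [0.18 0.56 2.28] 0.1391771065300722 0.13259918351343458
425 20 [0.2  0.56 2.36] 0.13196947906076276 -0.11996113138418307
425 25 [0.2  0.57 2.39] 0.25976141146202447
[... 1419 characters left out ...]
52
583 20 [0.17 0.73 1.86] 0.21168439025472305 0.1993053388009023
583 25 [0.17 0.73 1.9 ] 0.10856588453030176 0.07504223113298769
583 30 [0.18 0.73 1.94] 0.09854973141099009 -0.051175865561336575
583 35 [0.18 0.73 1.98] 0.19994668450026634 -0.17919098072686301
583 45 [0.19 0.76 2.04] 0.4494241044889246 -0.4395286454202232
628 10 [0.16 0.82 1.61] 0.5364553754261236 0.5337628217524006
628 20 [0.16 0.8  1.71] 0.29994908462973 0.2906292516214406
628 25 [0.17 0.79 1.75] 0.18574017248935437 0.16676314747417953
628 30 [0.17 0.78 1.79] 0.09740618575219681 0.041475689765111845
628 35 [0.17 0.79 1.83] 0.1263165703952024 -0.085078294772996
628 45 [0.18 0.8  1.89] 0.3555569558347297 -0.34100078454742544
```

```bash
python3 - <<'E'
t=open("kin.py").read()
t=t.replace("L1,L2,H,a1,b=p","L1,L2,H,a1,b,e=p").replace("return np.array([r*np.cos(q[0]),r*np.sin(q[0]),z])","return np.array([r*np.cos(q[0])-e*np.sin(q[0]),r*np.sin(q[0])+e*np.cos(q[0]),z])").replace("300,0,0])","300,0,0,40])")
open("kin.py","w").write(t)
E
python3 - <<'E'
from kin import *
np.set_printoptions(precision=2,suppress=True)
print(P,np.abs(s.fun).max())
for X in (425,463,500,555,583,628):
    for th in (0,10,20,25,30,35,45): print(X,th,*ik(X,78+ (X-463)*.1,25,0,th))
E
```

```text
[265.13 487.71 438.34 258.84  -0.56  40.83  46.61] 0.09607514795587235
425 0 [0.06 0.51 2.09] 0.547716966847804 0.5477169668478039
425 10 [0.07 0.47 2.2 ] 0.3021053087561757 0.30140502381388323
425 20 [0.08 0.46 2.3 ] 0.042136939222572375 0.030441036340869143
425 25 [0.09 0.47 2.35] 0.12078777070740418 -0.11650736699249764
425 30 [0.09 0.49 2.4 ] 0.2743200462422419 -0.27231403137105614
425 35 [0.1  0.52 2.44] 0.4388306248731851 -0.4376695490145628
425 45 [0.11 0.64 2.51] 0.7968118612629922 -0.7968860423749105
463 0 [0.07 0.55 1.99] 0.5994532995361165 0.5994532995361164
463 10 [0.07 0.51 2.11] 0.3542142999190327 0.35350789359714563
463 20 [0.08 0.49 2.21] 0.09206926395300685 0.08640644019904942
463 25 [0.09 0.5  2.26] 0.06667032156499804 -0.05668671549683246
463 30 [0.09 0.51 2.31] 0.2102839409430525 -0.20695962708966187
463 35 [0.1  0.54 2.36] 0.3667707286166333 -0.36482491669757167
463 45 [0.11 0.63 2.43] 0.7034221205031923 -0.7028534941205518
500 0 [0.07 0.59 1.9 ] 0.6506703254724965 0.6506703254724964
500 10 [0.08 0.55 2.02] 0.40522277215416436 0.40451102223730206
500 20 [0.09 0.5
[... 928 characters left out ...]
71
583 25 [0.09 0.61 1.97] 0.13078146675899033 0.1233826471382895
583 30 [0.1  0.61 2.02] 0.05007779704632597 -0.017158114767261257
583 35 [0.1  0.62 2.07] 0.16924341030766674 -0.1617192613683276
583 45 [0.11 0.67 2.15] 0.4649492745007803 -0.46198974755117295
628 0 [0.08 0.76 1.55] 0.8393388838996555 0.8393388838996554
628 10 [0.08 0.7  1.68] 0.5889401560130952 0.5882169767367906
628 20 [0.09 0.67 1.8 ] 0.3288203144712014 0.3262164701988355
628 25 [0.09 0.66 1.85] 0.1961305600319415 0.19065483423828722
628 30 [0.1  0.66 1.91] 0.07209588473149921 0.05190389517740179
628 35 [0.1  0.66 1.96] 0.10463194127318558 -0.09001750877637704
628 45 [0.11 0.7  2.04] 0.38671290159381033 -0.3824328304617337
```

```bash
cat >> kin.py <<'E'
def full(x,y,z,R,prev=None):
    zt=R.apply([0,0,1]); w=np.array([x,y,z])-P[0]*zt
    v0=[0.1,0.2,2.2] if prev is None else prev[:3]
    v=least_squares(lambda v: wr(P[1:],v)-w,v0).x
    M=(Ro.from_euler("ZY",[v[0],v[1]+v[2]]).inv()*R)
    e=M.as_euler("ZYZ"); return np.array([*v,*e])
E
python3 - <<'E'
from kin import *
np.set_printoptions(precision=3,suppress=True)
j6=[-.08459,-.13182,-1.23248,-1.13846]
for (q,x,o),s6 in zip(D,j6):
    w,a,b,c=o; print(full(*x,Ro.from_quat([a,b,c,w])),q,s6)
E
```

```text
[1.117 0.351 1.652 0.    1.139 1.486] [1.11743, 0.35116, 1.65236, 0, 1.13909] -0.08459
[ 0.951 -0.039  2.144 -0.725  0.809  1.439] [0.95096, -0.03904, 2.14362, -0.7246, 0.81] -0.13182
[ 0.133 -0.161  2.247 -0.22   0.46   0.34 ] [0.13301, -0.16125, 2.24705, -0.21874, 0.46056] -1.23248
[ 0.116 -0.011  2.367 -0.348  0.189  0.437] [0.11588, -0.01115, 2.36691, -0.34308, 0.18891] -1.13846
```

```bash
cat > sim.py <<'E'
from kin import *
np.set_printoptions(precision=2,suppress=True)
flip=Ro.from_euler("Z",np.pi)
def path(wps,n=12):
    prev=None; mx=0
    for i in range(len(wps)-1):
        for k in range(n+1):
            a=np.array(wps[i])*(1-k/n)+np.array(wps[i+1])*k/n
            q=full(*a[:3],Rt(a[3],a[4])*flip,prev); q[5]-=np.pi/2
            if prev is not None:
                for m in(3,5): q[m]+=2*np.pi*round((prev[m]-q[m])/2/np.pi)
            else:
                while q[5]<0: q[5]+=2*np.pi
            d=0 if prev is None else np.abs(q-prev).max(); mx=max(mx,d)
            prev=q
            if k%4==0: print(a,q)
    print("maxstep",mx)
E
python3 - <<'E'
from sim import *
path([(405,79,270,0,35),(405,79,270,35,40),(405,79,140,35,45),(405,79,140,0,40),(425,77,25,0,40),(463,78,25,0,40),(500,84,25,0,40),(583,90,25,5,40),(635,91,25,-2,40)])
E
```

```text
[405.  79. 270.   0.  35.] [ 0.13 -0.21  2.29 -0.16  0.46  1.82]
[405.    79.   270.    11.67  36.67] [ 0.   -0.23  2.31  0.28  0.44  1.15]
[405.    79.   270.    23.33  38.33] [-0.13 -0.22  2.32  0.66  0.54  0.55]
[405.  79. 270.  35.  40.] [-0.25 -0.18  2.31  0.85  0.71  0.14]
[405.  79. 270.  35.  40.] [-0.25 -0.18  2.31  0.85  0.71  0.14]
[405.    79.   226.67  35.    41.67] [-0.26 -0.09  2.38  1.07  0.62 -0.13]
[405.    79.   183.33  35.    43.33] [-0.28  0.03  2.45  1.37  0.58 -0.49]
[405.  79. 140.  35.  45.] [-0.3   0.19  2.49  1.7   0.6  -0.9 ]
[405.  79. 140.  35.  45.] [-0.3   0.19  2.49  1.7   0.6  -0.9 ]
[405.    79.   140.    23.33  43.33] [-0.17  0.14  2.52  2.02  0.43 -0.93]
[405.    79.   140.    11.67  41.67] [-0.01  0.12  2.52  2.55  0.26 -1.16]
[405.  79. 140.   0.  40.] [ 0.14  0.12  2.49  3.62  0.19 -1.94]
[405.  79. 140.   0.  40.] [ 0.14  0.12  2.49  3.62  0.19 -1.94]
[411.67  78.33 101.67   0.    40.  ] [ 0.13  0.27  2.5   3.39  0.34 -1.71]
[418.33  77.67  63.33   0.    40.  ] [ 0.12  0.42  2.5   3.31  0.48 -1.63]
[425.  77.  25.   0.  40.] [ 0.12  0.57  2.48
[... 466 characters left out ...]
    40.  ] [ 0.11  0.59  2.34  3.29  0.48 -1.62]
[500.  84.  25.   0.  40.] [ 0.11  0.59  2.31  3.3   0.46 -1.63]
[500.  84.  25.   0.  40.] [ 0.11  0.59  2.31  3.3   0.46 -1.63]
[527.67  86.    25.     1.67  40.  ] [ 0.1   0.61  2.25  3.25  0.41 -1.62]
[555.33  88.    25.     3.33  40.  ] [ 0.08  0.62  2.18  3.18  0.36 -1.59]
[583.  90.  25.   5.  40.] [ 0.07  0.64  2.12  3.1   0.31 -1.55]
[583.  90.  25.   5.  40.] [ 0.07  0.64  2.12  3.1   0.31 -1.55]
[600.33  90.33  25.     2.67  40.  ] [ 0.08  0.65  2.07  3.22  0.28 -1.62]
[617.67  90.67  25.     0.33  40.  ] [ 0.1   0.67  2.03  3.37  0.26 -1.72]
[635.  91.  25.  -2.  40.] [ 0.11  0.69  1.98  3.54  0.24 -1.85]
maxstep 0.3090575663952122
```

Request:
step_arm([
  {"claw":32,"tx":-5,"ty":0,"tz":25,"ax":0,"ay":0,"az":0},
  {"claw":32,"tx":-10,"ty":0,"tz":50,"ax":0.08,"ay":0,"az":-0.115},
  {"claw":32,"tx":-15,"ty":0,"tz":80,"ax":0.161,"ay":0,"az":-0.229},
  {"claw":32,"tx":-15,"ty":0,"tz":80,"ax":0.241,"ay":0,"az":-0.344},
  {"claw":32,"tx":-15,"ty":0,"tz":80,"ax":0.321,"ay":0,"az":-0.459},
  {"claw":32,"tx":-15,"ty":0,"tz":80,"ax":0.402,"ay":0,"az":-0.573},
  {"claw":32,"tx":-15,"ty":0,"tz":80,"ax":0.482,"ay":0,"az":-0.688},
  {"claw":32,"tx":-15,"ty":0,"tz":80,"ax":0.562,"ay":0,"az":-0.803},
])

```text
time_s: 3.1
ee_pos: [405.2, 78.9, 271.3]
orientation: [0.265, 0.451, 0.84, 0.143]
ft_force: [0.4, -0.4, 0.3]
gripper_width: 31.8
```

Request:
step_arm([
  {"claw":32,"tx":0,"ty":0,"tz":0,"ax":0.08,"ay":0,"az":-0.115},
  {"claw":32,"tx":0,"ty":0,"tz":0,"ax":0.161,"ay":0,"az":-0.229},
  {"claw":32,"tx":0,"ty":0,"tz":0,"ax":0.241,"ay":0,"az":-0.344},
  {"claw":32,"tx":0,"ty":0,"tz":0,"ax":0.321,"ay":0,"az":-0.459},
  {"claw":32,"tx":0,"ty":0,"tz":0,"ax":0.402,"ay":0,"az":-0.573},
  {"claw":32,"tx":0,"ty":0,"tz":0,"ax":0.482,"ay":0,"az":-0.688},
  {"claw":32,"tx":0,"ty":0,"tz":0,"ax":0.562,"ay":0,"az":-0.803},
  {"claw":32,"tx":0,"ty":0,"tz":0,"ax":0.642,"ay":0,"az":-0.918},
])

```text
time_s: 3.9
ee_pos: [405.2, 78.9, 271.3]
orientation: [0.149, 0.829, 0.472, 0.261]
ft_force: [-0.1, -1.1, -0.2]
gripper_width: 31.9
```

Run:
```python
from sim import *
o=ctrl.get_obs(); print(o["ee_pos"],o["joint_pos"])
print((Rt(0,35)*flip*cur().inv()).as_rotvec())
```

```text
[405.18  78.88 271.33] [ 0.13 -0.21  2.29 -0.16  0.47  0.78]
[ 0.59  0.   -0.85]
```

Request:
step_arm([
  {"claw":32,"tx":0,"ty":0,"tz":0,"ax":0.08,"ay":0,"az":-0.115},
  {"claw":32,"tx":0,"ty":0,"tz":0,"ax":0.161,"ay":0,"az":-0.229},
  {"claw":32,"tx":0,"ty":0,"tz":0,"ax":0.241,"ay":0,"az":-0.344},
  {"claw":32,"tx":0,"ty":0,"tz":0,"ax":0.321,"ay":0,"az":-0.459},
  {"claw":32,"tx":0,"ty":0,"tz":0,"ax":0.402,"ay":0,"az":-0.573},
  {"claw":32,"tx":0,"ty":0,"tz":0,"ax":0.482,"ay":0,"az":-0.688},
  {"claw":32,"tx":0,"ty":0,"tz":0,"ax":0.59,"ay":0,"az":-0.85},
  {"claw":32,"tx":0,"ty":0,"tz":0,"ax":0.59,"ay":0,"az":-0.85},
])

```text
time_s: 4.7
ee_pos: [405.2, 78.9, 271.4]
orientation: [0.002, 0.954, 0.0, 0.299]
ft_force: [0.3, 0.5, -0.1]
gripper_width: 31.7
```

Run:
```python
from sim import *
np.set_printoptions(precision=3,suppress=True)
o=ctrl.get_obs(); print(o["ee_pos"],o["joint_pos"])
C=cur(); print((Rt(0,35)*flip*C.inv()).as_rotvec())
for p,t in((12,37),(24,39),(35,40)): print((Rt(p,t)*flip*C.inv()).as_rotvec())
```

```text
[405.197  78.91  271.368] [ 0.13  -0.211  2.284 -0.173  0.472  1.83 ]
[ 0.004 -0.003  0.001]
[ 0.008 -0.038  0.211]
[ 0.02  -0.071  0.42 ]
[ 0.032 -0.086  0.612]
```

Request:
step_arm([
  {"claw":32,"tx":0,"ty":0,"tz":0,"ax":0.003,"ay":-0.015,"az":0.08},
  {"claw":32,"tx":0,"ty":0,"tz":0,"ax":0.006,"ay":-0.028,"az":0.16},
  {"claw":32,"tx":0,"ty":0,"tz":0,"ax":0.01,"ay":-0.045,"az":0.24},
  {"claw":32,"tx":0,"ty":0,"tz":0,"ax":0.015,"ay":-0.055,"az":0.32},
  {"claw":32,"tx":0,"ty":0,"tz":0,"ax":0.02,"ay":-0.07,"az":0.42},
  {"claw":32,"tx":0,"ty":0,"tz":0,"ax":0.026,"ay":-0.08,"az":0.52},
  {"claw":32,"tx":0,"ty":0,"tz":0,"ax":0.032,"ay":-0.086,"az":0.612},
  {"claw":32,"tx":0,"ty":0,"tz":0,"ax":0.032,"ay":-0.086,"az":0.612},
])

```text
time_s: 5.5
ee_pos: [405.4, 78.9, 271.7]
orientation: [-0.103, 0.894, 0.287, 0.327]
ft_force: [-0.2, 0.2, -0.1]
gripper_width: 32.1
```

Run:
```python
from sim import *
np.set_printoptions(precision=3,suppress=True)
o=ctrl.get_obs(); print(o["ee_pos"],o["joint_pos"])
C=cur()
for p,t in((35,40),(35,45)): print((Rt(p,t)*flip*C.inv()).as_rotvec())
path([(405,79,271,35,40),(405,79,100,35,45),(405,79,100,0,42),(425,77,25,0,40)])
```

```text
[405.422  78.895 271.739] [-0.249 -0.184  2.305  0.847  0.714  0.127]
[ 0.001  0.004 -0.009]
[ 0.052 -0.068 -0.009]
[405.  79. 271.  35.  40.] [-0.247 -0.185  2.306  0.843  0.709  0.14 ]
[405.     79.    214.     35.     41.667] [-0.264 -0.06   2.398  1.128  0.6   -0.208]
[405.     79.    157.     35.     43.333] [-0.281  0.115  2.468  1.534  0.564 -0.69 ]
[405.  79. 100.  35.  45.] [-0.298  0.338  2.511  1.934  0.639 -1.179]
[405.  79. 100.  35.  45.] [-0.298  0.338  2.511  1.934  0.639 -1.179]
[405.     79.    100.     23.333  44.   ] [-0.173  0.311  2.549  2.325  0.55  -1.275]
[405.     79.    100.     11.667  43.   ] [-0.018  0.294  2.557  2.804  0.471 -1.432]
[405.  79. 100.   0.  42.] [ 0.139  0.289  2.535  3.371  0.421 -1.677]
[405.  79. 100.   0.  42.] [ 0.139  0.289  2.535  3.371  0.421 -1.677]
[411.667  78.333  75.      0.     41.333] [ 0.132  0.389  2.522  3.326  0.493 -1.634]
[418.333  77.667  50.      0.     40.667] [ 0.124  0.484  2.504  3.295  0.557 -1.607]
[425.  77.  25.   0.  40.] [ 0.118  0.574  2.48   3.273  0.612 -1.589]
maxstep 0.14790003221033565
```

Request:
step_arm([
  {"claw":32,"tx":0,"ty":0,"tz":-22,"ax":0.006,"ay":-0.008,"az":0},
  {"claw":32,"tx":0,"ty":0,"tz":-44,"ax":0.012,"ay":-0.017,"az":0},
  {"claw":32,"tx":0,"ty":0,"tz":-66,"ax":0.019,"ay":-0.025,"az":0},
  {"claw":32,"tx":0,"ty":0,"tz":-88,"ax":0.025,"ay":-0.034,"az":0},
  {"claw":32,"tx":0,"ty":0,"tz":-110,"ax":0.032,"ay":-0.042,"az":0},
  {"claw":32,"tx":0,"ty":0,"tz":-132,"ax":0.04,"ay":-0.052,"az":0},
  {"claw":32,"tx":0,"ty":0,"tz":-154,"ax":0.046,"ay":-0.06,"az":0},
  {"claw":32,"tx":0,"ty":0,"tz":-172,"ax":0.052,"ay":-0.068,"az":0},
])

```text
time_s: 6.3
ee_pos: [405.5, 78.8, 98.4]
orientation: [-0.116, 0.881, 0.28, 0.364]
ft_force: [-0.8, 0.4, 0.1]
gripper_width: 32.0
```

Run:
```python
from sim import *
np.set_printoptions(precision=3,suppress=True)
o=ctrl.get_obs(); print(o["ee_pos"],o["joint_pos"])
C=cur()
for p,t in((35,45),(24,44),(12,43),(0,42),(0,40)): print((Rt(p,t)*flip*C.inv()).as_rotvec())
```

```text
[405.482  78.768  98.366] [-0.299  0.345  2.509  1.934  0.642 -1.186]
[ 0.    -0.001 -0.004]
[-0.008  0.014 -0.196]
[-0.014  0.031 -0.406]
[-0.016  0.05  -0.615]
[-0.027  0.084 -0.615]
```

Request:
step_arm([
  {"claw":32,"tx":0,"ty":0,"tz":0,"ax":-0.004,"ay":0.008,"az":-0.09},
  {"claw":32,"tx":0,"ty":0,"tz":0,"ax":-0.008,"ay":0.014,"az":-0.18},
  {"claw":32,"tx":0,"ty":0,"tz":0,"ax":-0.011,"ay":0.022,"az":-0.29},
  {"claw":32,"tx":0,"ty":0,"tz":0,"ax":-0.014,"ay":0.031,"az":-0.4},
  {"claw":32,"tx":0,"ty":0,"tz":0,"ax":-0.015,"ay":0.04,"az":-0.51},
  {"claw":32,"tx":0,"ty":0,"tz":0,"ax":-0.018,"ay":0.055,"az":-0.615},
  {"claw":32,"tx":0,"ty":0,"tz":0,"ax":-0.027,"ay":0.084,"az":-0.615},
  {"claw":32,"tx":0,"ty":0,"tz":0,"ax":-0.027,"ay":0.084,"az":-0.615},
])

```text
time_s: 7.1
ee_pos: [406.0, 79.7, 99.9]
orientation: [-0.0, 0.94, -0.0, 0.342]
ft_force: [0.4, -1.2, -0.1]
gripper_width: 32.0
```

Request:
step_arm([
  {"claw":32,"tx":3,"ty":-0.5,"tz":-12,"ax":0,"ay":0,"az":0},
  {"claw":32,"tx":6,"ty":-1,"tz":-24,"ax":0,"ay":0,"az":0},
  {"claw":32,"tx":10,"ty":-1,"tz":-38,"ax":0,"ay":0,"az":0},
  {"claw":32,"tx":14,"ty":-1,"tz":-52,"ax":0,"ay":0,"az":0},
  {"claw":32,"tx":17,"ty":-1,"tz":-64,"ax":0,"ay":0,"az":0},
  {"claw":32,"tx":20,"ty":-1,"tz":-74,"ax":0,"ay":0,"az":0},
  {"claw":32,"tx":20,"ty":-1,"tz":-74,"ax":0,"ay":0,"az":0},
])

```text
time_s: 7.8
ee_pos: [425.4, 77.7, 24.4]
orientation: [-0.0, 0.94, 0.001, 0.341]
ft_force: [0.4, 0.1, 0.6]
gripper_width: 32.0
```

Run:
```python
from sim import *
np.set_printoptions(precision=3,suppress=True)
o=ctrl.get_obs(); print(o["ee_pos"],o["joint_pos"],o["ft_force"],(Rt(0,40)*flip*cur().inv()).as_rotvec())
for n in ("scene","top"): cv2.imwrite(f"pics/{n}3.png",ctrl.get_image(n))
a=np.hstack([cv2.imread(f"pics/scene3.png")[60:310,200:500],cv2.imread("pics/top3.png")[170:420,130:400]]); cv2.imwrite("pics/c3.png",cv2.resize(a,None,fx=1.4,fy=1.4))
```

```text
[425.44   77.729  24.351] [ 0.119  0.577  2.479  3.272  0.612 -1.588] [0.4   0.069 0.561] [-0.    -0.001 -0.002]
```

View pics/c3.png

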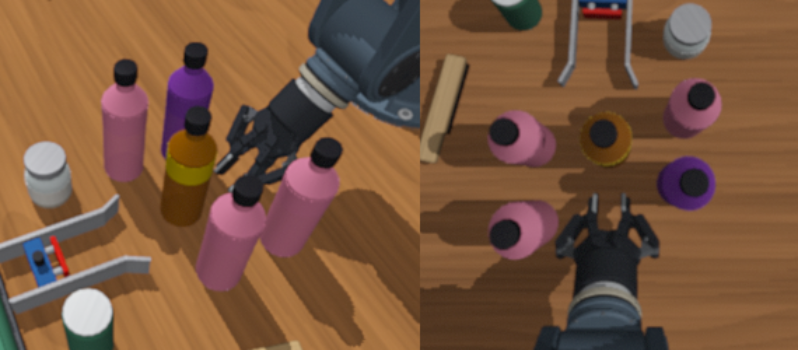

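Request:
step_arm([
  {"claw":32,"tx":5,"ty":0,"tz":0,"ax":0,"ay":0,"az":0},
  {"claw":32,"tx":10,"ty":0,"tz":0,"ax":0,"ay":0,"az":0},
  {"claw":32,"tx":15,"ty":0,"tz":0,"ax":0,"ay":0,"az":0},
  {"claw":32,"tx":20,"ty":0,"tz":0,"ax":0,"ay":0,"az":0},
  {"claw":32,"tx":25,"ty":0,"tz":0,"ax":0,"ay":0,"az":0},
  {"claw":32,"tx":28,"ty":0,"tz":0,"ax":0,"ay":0,"az":0},
  {"claw":32,"tx":30,"ty":0,"tz":0,"ax":0,"ay":0,"az":0},
  {"claw":32,"tx":31,"ty":0,"tz":0,"ax":0,"ay":0,"az":0},
])

```text
time_s: 8.7
ee_pos: [456.3, 77.0, 25.3]
orientation: [0.001, 0.94, 0.0, 0.342]
ft_force: [0.3, 0.4, -1.1]
gripper_width: 31.8
```

Request:
step_arm([
  {"claw":32,"tx":2,"ty":0.2,"tz":0,"ax":0,"ay":0,"az":0},
  {"claw":32,"tx":4,"ty":0.4,"tz":0,"ax":0,"ay":0,"az":0},
  {"claw":32,"tx":6,"ty":0.6,"tz":0,"ax":0,"ay":0,"az":0},
  {"claw":32,"tx":8,"ty":0.8,"tz":0,"ax":0,"ay":0,"az":0},
  {"claw":32,"tx":10,"ty":1,"tz":0,"ax":0,"ay":0,"az":0},
  {"claw":32,"tx":12,"ty":1.3,"tz":0,"ax":0,"ay":0,"az":0},
  {"claw":32,"tx":14,"ty":1.6,"tz":0,"ax":0,"ay":0,"az":0},
  {"claw":32,"tx":16,"ty":2,"tz":0,"ax":0,"ay":0,"az":0},
])

```text
time_s: 9.5
ee_pos: [472.1, 79.0, 25.1]
orientation: [0.001, 0.94, -0.0, 0.341]
ft_force: [-2.7, -0.8, 0.4]
gripper_width: 31.6
```

Run:
```python
from sim import *
np.set_printoptions(precision=3,suppress=True)
o=ctrl.get_obs(); print(o["ee_pos"],o["joint_pos"],o["ft_force"],(Rt(0,40)*flip*cur().inv()).as_rotvec())
for n in ("scene","top"): cv2.imwrite(f"pics/{n}4.png",ctrl.get_image(n))
a=np.hstack([cv2.imread(f"pics/scene4.png")[60:310,200:500],cv2.imread("pics/top4.png")[170:420,130:400]]); cv2.imwrite("pics/c4.png",cv2.resize(a,None,fx=1.4,fy=1.4))
```

```text
[472.09   79.005  25.125] [ 0.108  0.581  2.373  3.286  0.511 -1.615] [-2.741 -0.816  0.378] [ 0.001 -0.002  0.001]
```

View pics/c4.png

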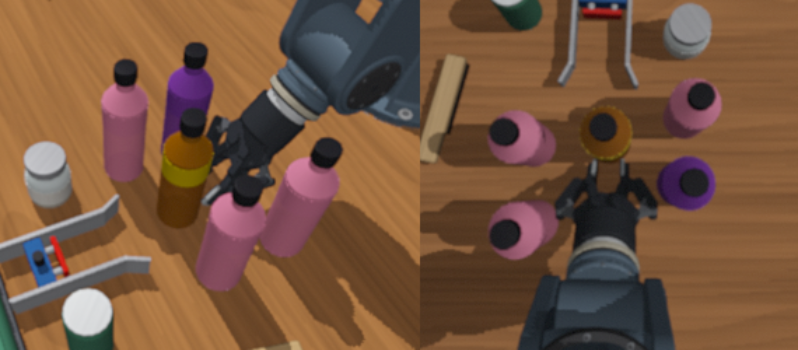

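The bottle, with its cap at (603,128) in the crop, is cradled and sliding with about 2.8 N. The look-alikes haven't moved. Next I'll measure the offset between bottle and tool.

```bash
cat >> h.py <<'E'
def amber(im,n="top"):
    # cap centroid: dark pixels inside/near the amber+yellow blob
    hsv=cv2.cvtColor(im,cv2.COLOR_BGR2HSV)
    m=cv2.inRange(hsv,(14,170,90),(34,255,255))
    g=cv2.inRange(cv2.cvtColor(im,cv2.COLOR_BGR2GRAY),0,45)
    N,l,s,c=cv2.connectedComponentsWithStats(g); best=None
    for i in range(1,N):
        if 150<s[i,4]<600:
            d=cv2.dilate((l==i).astype(np.uint8),np.ones((5,5)))
            k=int(((d>0)&(m>0)).sum())
            if best is None or k>best[0]: best=(k,c[i])
    return best
E
python3 - <<'E'
from h import *
for f in("0","4"):
    b=amber(cv2.imread(f"pics/top{f}.png")); print(b,onz("top",*b[1],210))
    b=amber(cv2.imread(f"pics/scene{f}.png")); print(b,onz("scene",*b[1],203))
E
```

```text
(64, array([259.93002915, 265.24198251])) [497.15364972  79.79191784 210.        ]
(18, array([340.88743455, 144.62303665])) [499.29880934  78.06110075 203.        ]
(58, array([259.83024691, 260.59876543])) [504.41696736  80.02047967 210.        ]
(24, array([338.17829457, 145.96640827])) [504.90202753  78.72543021 203.        ]
```

Request:
step_arm([
  {"claw":32,"tx":3.5,"ty":0.6,"tz":0,"ax":0,"ay":0,"az":0},
  {"claw":32,"tx":7,"ty":1.2,"tz":0,"ax":0,"ay":0,"az":0},
  {"claw":32,"tx":10.5,"ty":1.8,"tz":0,"ax":0,"ay":0,"az":0},
  {"claw":32,"tx":14,"ty":2.4,"tz":0,"ax":0,"ay":0,"az":0},
  {"claw":32,"tx":17.5,"ty":3,"tz":0,"ax":0,"ay":0,"az":0},
  {"claw":32,"tx":21,"ty":3.7,"tz":0,"ax":0,"ay":0,"az":0},
  {"claw":32,"tx":24.5,"ty":4.3,"tz":0,"ax":0,"ay":0,"az":0},
  {"claw":32,"tx":28,"ty":5,"tz":0,"ax":0,"ay":0,"az":0},
])

```text
time_s: 10.4
ee_pos: [500.5, 84.1, 25.3]
orientation: [0.001, 0.94, 0.0, 0.342]
ft_force: [-2.9, -0.9, 0.0]
gripper_width: 32.1
```

Request:
step_arm([
  {"claw":32,"tx":3.5,"ty":0.3,"tz":0,"ax":0,"ay":0,"az":0.004},
  {"claw":32,"tx":7,"ty":0.6,"tz":0,"ax":0,"ay":0,"az":0.008},
  {"claw":32,"tx":10.5,"ty":0.9,"tz":0,"ax":0,"ay":0,"az":0.012},
  {"claw":32,"tx":14,"ty":1.2,"tz":0,"ax":0,"ay":0,"az":0.016},
  {"claw":32,"tx":17.5,"ty":1.4,"tz":0,"ax":0,"ay":0,"az":0.02},
  {"claw":32,"tx":21,"ty":1.6,"tz":0,"ax":0,"ay":0,"az":0.024},
  {"claw":32,"tx":24.5,"ty":1.8,"tz":0,"ax":0,"ay":0,"az":0.028},
  {"claw":32,"tx":28,"ty":2,"tz":0,"ax":0,"ay":0,"az":0.03},
])

```text
time_s: 11.2
ee_pos: [528.5, 86.0, 25.3]
orientation: [-0.004, 0.94, 0.014, 0.342]
ft_force: [-2.7, -0.1, -0.1]
gripper_width: 31.9
```

Run:
```python
from sim import *
np.set_printoptions(precision=3,suppress=True)
o=ctrl.get_obs(); print(o["ee_pos"],o["joint_pos"],o["ft_force"],(Rt(0,40)*flip*cur().inv()).as_rotvec())
for n in ("scene","top"):
    im=ctrl.get_image(n); cv2.imwrite(f"pics/{n}5.png",im); b=amber(im); print(b,onz(n,*b[1],210 if n=="top" else 203))
a=np.hstack([cv2.imread(f"pics/scene5.png")[60:310,200:500],cv2.imread("pics/top5.png")[130:380,130:400]]); cv2.imwrite("pics/c5.png",cv2.resize(a,None,fx=1.4,fy=1.4))
```

```text
[528.511  85.995  25.262] [ 0.096  0.606  2.244  3.252  0.406 -1.623] [-2.731 -0.14  -0.083] [ 0.001 -0.001 -0.03 ]
(27, array([311.264, 162.807])) [562.673  91.765 203.   ]
(64, array([255.463, 225.633])) [560.425  87.57  210.   ]
```

View pics/c5.png

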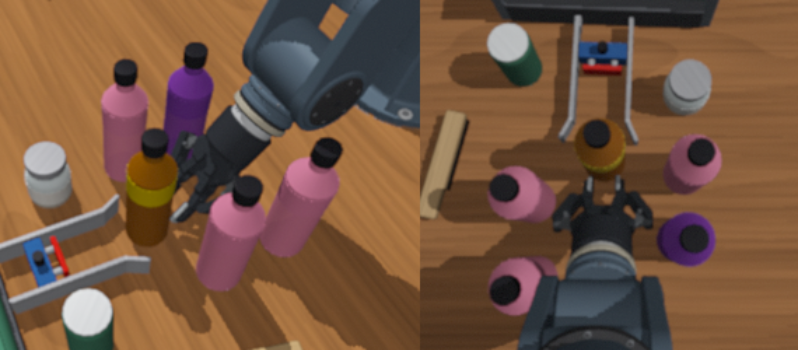

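Request:
step_arm([
  {"claw":32,"tx":3.5,"ty":0.2,"tz":0,"ax":0,"ay":0,"az":0.005},
  {"claw":32,"tx":7,"ty":0.4,"tz":0,"ax":0,"ay":0,"az":0.01},
  {"claw":32,"tx":10.5,"ty":0.6,"tz":0,"ax":0,"ay":0,"az":0.015},
  {"claw":32,"tx":14,"ty":0.8,"tz":0,"ax":0,"ay":0,"az":0.02},
  {"claw":32,"tx":17.5,"ty":1,"tz":0,"ax":0,"ay":0,"az":0.025},
  {"claw":32,"tx":21,"ty":1.2,"tz":0,"ax":0,"ay":0,"az":0.03},
  {"claw":32,"tx":24.5,"ty":1.4,"tz":0,"ax":0,"ay":0,"az":0.035},
  {"claw":32,"tx":28,"ty":1.6,"tz":0,"ax":0,"ay":0,"az":0.04},
])

```text
time_s: 12.1
ee_pos: [556.5, 87.6, 25.3]
orientation: [-0.011, 0.939, 0.033, 0.341]
ft_force: [-3.6, 0.2, 0.4]
gripper_width: 32.2
```

Request:
step_arm([
  {"claw":32,"tx":3.5,"ty":0.3,"tz":0,"ax":0,"ay":0,"az":0.002},
  {"claw":32,"tx":7,"ty":0.6,"tz":0,"ax":0,"ay":0,"az":0.004},
  {"claw":32,"tx":10.5,"ty":0.9,"tz":0,"ax":0,"ay":0,"az":0.006},
  {"claw":32,"tx":14,"ty":1.2,"tz":0,"ax":0,"ay":0,"az":0.008},
  {"claw":32,"tx":17.5,"ty":1.4,"tz":0,"ax":0,"ay":0,"az":0.01},
  {"claw":32,"tx":21,"ty":1.6,"tz":0,"ax":0,"ay":0,"az":0.012},
  {"claw":32,"tx":24.5,"ty":1.8,"tz":0,"ax":0,"ay":0,"az":0.014},
  {"claw":32,"tx":28,"ty":2,"tz":0,"ax":0,"ay":0,"az":0.016},
])

```text
time_s: 12.9
ee_pos: [584.5, 89.6, 25.3]
orientation: [-0.014, 0.939, 0.04, 0.341]
ft_force: [-3.1, -0.7, 0.1]
gripper_width: 31.9
```

Run:
```python
from sim import *
np.set_printoptions(precision=3,suppress=True)
o=ctrl.get_obs(); print(o["ee_pos"],o["joint_pos"],o["ft_force"],(Rt(0,40)*flip*cur().inv()).as_rotvec())
for n in ("scene","top"):
    im=ctrl.get_image(n); cv2.imwrite(f"pics/{n}6.png",im); b=amber(im); print(b,onz(n,*b[1],210 if n=="top" else 203))
a=np.hstack([cv2.imread(f"pics/scene6.png")[60:310,200:500],cv2.imread("pics/top6.png")[130:380,130:400]]); cv2.imwrite("pics/c6.png",cv2.resize(a,None,fx=1.4,fy=1.4))
```

```text
[584.519  89.621  25.266] [ 0.069  0.642  2.113  3.11   0.31  -1.555] [-3.098 -0.711  0.088] [ 0.001 -0.001 -0.086]
(40, array([282.737, 178.549])) [618.687 101.03  203.   ]
(53, array([254.345, 190.577])) [618.947  90.114 210.   ]
```

View pics/c6.png

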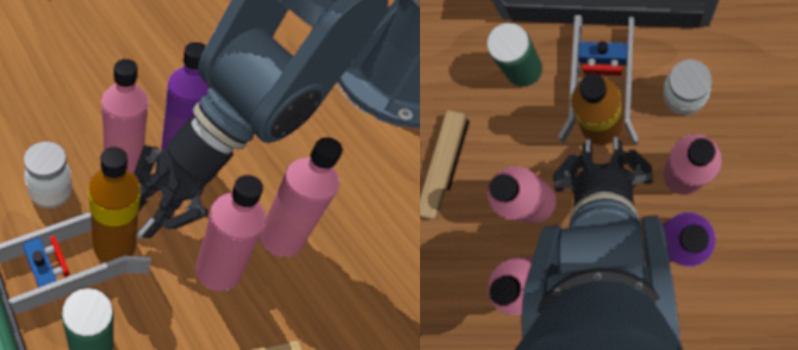

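Run:
```python
from h import *
a=cv2.imread("pics/top6.png")[150:270,210:310]; b=cv2.imread("pics/scene6.png")[155:275,240:340]
cv2.imwrite("pics/z6.png",cv2.resize(np.hstack([a,b]),None,fx=4,fy=4,interpolation=cv2.INTER_CUBIC))
for x,y in((617,93.4),(617,90),(617,99)): print(proj("scene",[[x,y,210],[x,y,0]]),proj("top",[[x,y,210]]))
```

```text
[[281.66048146 172.05355668]
 [281.77777113 235.67203204]] [[252.32000867 191.72192935]]
[[280.75646716 170.53284198]
 [281.07584898 234.35648893]] [[254.40018358 191.71994837]]
[[283.16030553 174.5764101 ]
 [282.94050034 237.85124362]] [[248.8935983  191.72513491]]
```

View pics/z6.png

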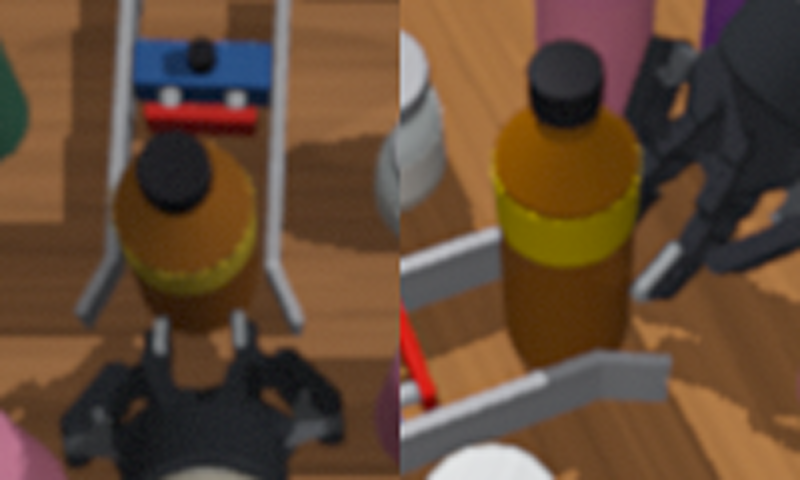

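Request:
step_arm([
  {"claw":32,"tx":3.5,"ty":0.3,"tz":0,"ax":0,"ay":0,"az":-0.008},
  {"claw":32,"tx":7,"ty":0.6,"tz":0,"ax":0,"ay":0,"az":-0.016},
  {"claw":32,"tx":10.5,"ty":0.9,"tz":0,"ax":0,"ay":0,"az":-0.024},
  {"claw":32,"tx":14,"ty":1.2,"tz":0,"ax":0,"ay":0,"az":-0.032},
  {"claw":32,"tx":17.5,"ty":1.5,"tz":0,"ax":0,"ay":0,"az":-0.04},
  {"claw":32,"tx":21,"ty":1.8,"tz":0,"ax":0,"ay":0,"az":-0.048},
  {"claw":32,"tx":24.5,"ty":2.1,"tz":0,"ax":0,"ay":0,"az":-0.056},
  {"claw":32,"tx":28,"ty":2.4,"tz":0,"ax":0,"ay":0,"az":-0.064},
])

```text
time_s: 13.8
ee_pos: [612.5, 92.1, 25.3]
orientation: [-0.003, 0.94, 0.01, 0.342]
ft_force: [-3.8, -0.2, 1.0]
gripper_width: 31.7
```

Run:
```python
from sim import *
np.set_printoptions(precision=3,suppress=True)
o=ctrl.get_obs(); print(o["ee_pos"],o["joint_pos"],o["ft_force"],(Rt(-2.2,40)*flip*cur().inv()).as_rotvec())
for n in ("scene","top"):
    im=ctrl.get_image(n); cv2.imwrite(f"pics/{n}7.png",im)
a=cv2.imread("pics/top7.png")[130:250,210:310]; b=cv2.imread("pics/scene7.png")[155:275,220:320]
cv2.imwrite("pics/z7.png",cv2.resize(np.hstack([a,b]),None,fx=4,fy=4,interpolation=cv2.INTER_CUBIC))
```

```text
[612.522  92.067  25.271] [ 0.095  0.665  2.04   3.329  0.263 -1.696] [-3.802 -0.204  1.   ] [ 0.001 -0.001 -0.059]
```

View pics/z7.png

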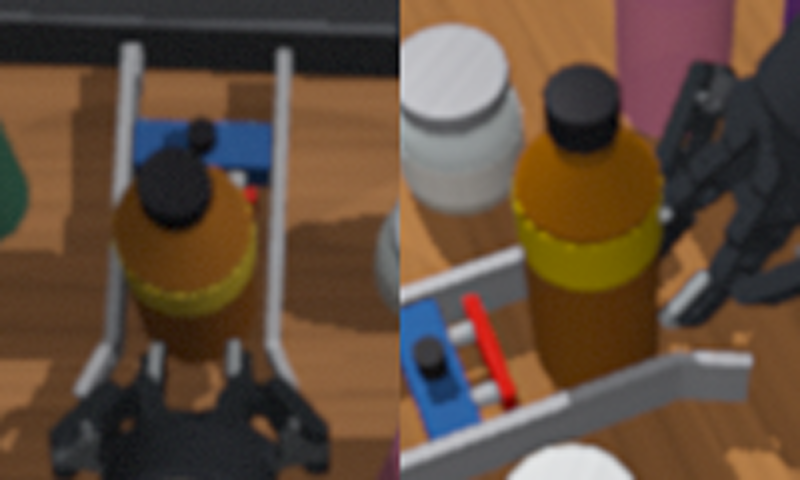

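Request:
step_arm([
  {"claw":32,"tx":2,"ty":0.2,"tz":0,"ax":0,"ay":0,"az":-0.012},
  {"claw":32,"tx":4,"ty":0.4,"tz":0,"ax":0,"ay":0,"az":-0.024},
  {"claw":32,"tx":6,"ty":0.6,"tz":0,"ax":0,"ay":0,"az":-0.036},
  {"claw":32,"tx":8,"ty":0.8,"tz":0,"ax":0,"ay":0,"az":-0.048},
  {"claw":32,"tx":9,"ty":0.9,"tz":0,"ax":0,"ay":0,"az":-0.059},
  {"claw":32,"tx":10,"ty":0.9,"tz":0,"ax":0,"ay":0,"az":-0.059},
  {"claw":32,"tx":11,"ty":0.9,"tz":0,"ax":0,"ay":0,"az":-0.059},
  {"claw":32,"tx":12,"ty":0.9,"tz":0,"ax":0,"ay":0,"az":-0.059},
])

```text
time_s: 14.7
ee_pos: [624.2, 92.9, 25.3]
orientation: [0.007, 0.94, -0.017, 0.341]
ft_force: [-4.2, 0.8, 0.3]
gripper_width: 31.9
```

Request:
step_arm([
  {"claw":32,"tx":0.5,"ty":0,"tz":0,"ax":0,"ay":0,"az":0},
  {"claw":32,"tx":1,"ty":0,"tz":0,"ax":0,"ay":0,"az":0},
  {"claw":32,"tx":1.5,"ty":-0.1,"tz":0,"ax":0,"ay":0,"az":0},
])

```text
time_s: 15.0
ee_pos: [625.7, 92.8, 25.2]
orientation: [0.007, 0.94, -0.017, 0.341]
ft_force: [-2.9, -0.4, 0.1]
gripper_width: 31.9
```

Request:
step_arm([
  {"claw":32,"tx":0.5,"ty":0,"tz":0,"ax":0,"ay":0,"az":0},
  {"claw":32,"tx":1,"ty":0,"tz":0,"ax":0,"ay":0,"az":0},
  {"claw":32,"tx":1.5,"ty":-0.1,"tz":0,"ax":0,"ay":0,"az":0},
  {"claw":32,"tx":2,"ty":-0.1,"tz":0,"ax":0,"ay":0,"az":0},
])

```text
time_s: 15.4
ee_pos: [627.8, 92.7, 25.3]
orientation: [0.007, 0.94, -0.017, 0.342]
ft_force: [-3.2, 0.1, 0.0]
gripper_width: 31.9
```

Request:
step_arm([
  {"claw":32,"tx":0.5,"ty":0,"tz":0,"ax":0,"ay":0,"az":0},
  {"claw":32,"tx":1,"ty":0,"tz":0,"ax":0,"ay":0,"az":0},
  {"claw":32,"tx":1.5,"ty":-0.1,"tz":0,"ax":0,"ay":0,"az":0},
])

```text
time_s: 15.7
ee_pos: [629.3, 92.6, 25.3]
orientation: [0.007, 0.94, -0.017, 0.342]
ft_force: [-2.7, -0.0, 0.0]
gripper_width: 32.3
```

Request:
step_arm([
  {"claw":32,"tx":0.5,"ty":0,"tz":0,"ax":0,"ay":0,"az":0},
  {"claw":32,"tx":1,"ty":0,"tz":0,"ax":0,"ay":0,"az":0},
  {"claw":32,"tx":1.5,"ty":-0.1,"tz":0,"ax":0,"ay":0,"az":0},
])

```text
time_s: 16.0
ee_pos: [630.8, 92.5, 25.3]
orientation: [0.007, 0.94, -0.017, 0.342]
ft_force: [-3.6, 1.1, 0.6]
gripper_width: 32.0
```

Request:
step_arm([
  {"claw":32,"tx":0.5,"ty":0,"tz":0,"ax":0,"ay":0,"az":0},
  {"claw":32,"tx":1,"ty":0,"tz":0,"ax":0,"ay":0,"az":0},
  {"claw":32,"tx":1.5,"ty":-0.1,"tz":0,"ax":0,"ay":0,"az":0},
])

```text
time_s: 16.3
ee_pos: [631.9, 92.4, 25.1]
orientation: [0.007, 0.94, -0.017, 0.341]
ft_force: [-7.1, 0.9, 2.9]
gripper_width: 32.0
```

Request:
step_arm([
  {"claw":32,"tx":0.5,"ty":0,"tz":0,"ax":0,"ay":0,"az":0},
  {"claw":32,"tx":1,"ty":0,"tz":0,"ax":0,"ay":0,"az":0},
])

```text
time_s: 16.5
ee_pos: [632.6, 92.4, 25.0]
orientation: [0.007, 0.94, -0.017, 0.341]
ft_force: [-9.5, 0.3, 5.7]
gripper_width: 31.7
```

Run:
```python
from sim import *
np.set_printoptions(precision=3,suppress=True)
for n in ("scene","top"):
    im=ctrl.get_image(n); cv2.imwrite(f"pics/{n}8.png",im)
    o=ctrl.get_obs(); print(o["ee_pos"],o["ft_force"])
a=cv2.imread("pics/top8.png")[130:250,210:310]; b=cv2.imread("pics/scene8.png")[155:275,220:320]
cv2.imwrite("pics/z8.png",cv2.resize(np.hstack([a,b]),None,fx=4,fy=4,interpolation=cv2.INTER_CUBIC))
```

```text
[632.628  92.467  25.048] [-10.303  -0.042   4.831]
[632.596  92.483  25.055] [-10.216   0.894   3.238]
```

View pics/z8.png

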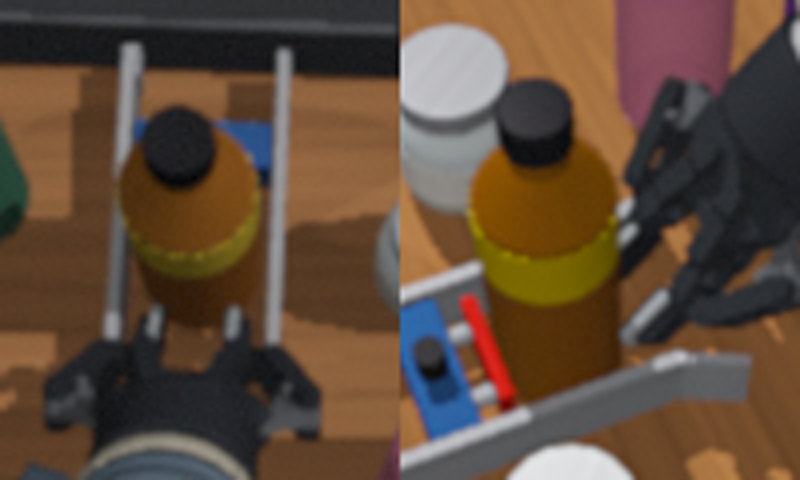

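The bottle stands upright against the pad, with its cap at (180,145) left and (535,105) right in the crop. The force is about 11 N, so I'll add a little and hold.

Request:
step_arm([
  {"claw":32,"tx":0.3,"ty":0,"tz":0,"ax":0,"ay":0,"az":0},
  {"claw":32,"tx":0.3,"ty":0,"tz":0,"ax":0,"ay":0,"az":0},
  {"claw":32,"tx":0.3,"ty":0,"tz":0,"ax":0,"ay":0,"az":0},
  {"claw":32,"tx":0.3,"ty":0,"tz":0,"ax":0,"ay":0,"az":0},
])

```text
time_s: 17.0
ee_pos: [632.7, 92.5, 25.0]
orientation: [0.007, 0.94, -0.017, 0.341]
ft_force: [-10.3, -0.4, 5.8]
gripper_width: 32.2
```

Request:
step_arm([
  {"claw":32,"tx":0,"ty":0,"tz":0,"ax":0,"ay":0,"az":0},
  {"claw":32,"tx":0,"ty":0,"tz":0,"ax":0,"ay":0,"az":0},
  {"claw":32,"tx":0,"ty":0,"tz":0,"ax":0,"ay":0,"az":0},
  {"claw":32,"tx":0,"ty":0,"tz":0,"ax":0,"ay":0,"az":0},
  {"claw":32,"tx":0,"ty":0,"tz":0,"ax":0,"ay":0,"az":0},
])

```text
time_s: 17.5
ee_pos: [632.8, 92.5, 25.0]
orientation: [0.007, 0.94, -0.017, 0.341]
ft_force: [-10.0, 0.2, 5.3]
gripper_width: 32.0
```

Run:
```python
from h import *
for n,p in(("top",(210+180/4-.4,130+146/4-.4)),("scene",(220+(536-400)/4-.4,155+98/4-.4))):
    q=onz(n,*p,210); m=np.array([617.8,93.4]); a=np.radians(-2.2); d=q[:2]-m; print(n,q,d@[np.cos(a),np.sin(a)],d@[-np.sin(a),np.cos(a)])
```

```text
top [661.27339983  90.2301774  210.        ] 43.56303884345586 -1.498637600340727
scene [662.90774719  87.25596289 210.        ] 45.310355128578905 -4.407920854028928
```

Request:
step_arm([
  {"claw":32,"tx":-0.4,"ty":0,"tz":0,"ax":0,"ay":0,"az":0},
  {"claw":32,"tx":-0.8,"ty":0,"tz":0,"ax":0,"ay":0,"az":0},
  {"claw":32,"tx":-1.2,"ty":0,"tz":0,"ax":0,"ay":0,"az":0},
  {"claw":32,"tx":-1.6,"ty":0,"tz":0,"ax":0,"ay":0,"az":0},
  {"claw":32,"tx":-2,"ty":0,"tz":0,"ax":0,"ay":0,"az":0},
  {"claw":32,"tx":-2.4,"ty":0,"tz":0,"ax":0,"ay":0,"az":0},
])

```text
time_s: 18.1
ee_pos: [631.6, 92.4, 25.6]
orientation: [0.007, 0.94, -0.017, 0.342]
ft_force: [-0.2, 0.8, 0.8]
gripper_width: 32.0
```

Request:
step_arm([
  {"claw":32,"tx":-0.4,"ty":0,"tz":0,"ax":0,"ay":0,"az":0},
  {"claw":32,"tx":-0.8,"ty":0,"tz":0,"ax":0,"ay":0,"az":0},
  {"claw":32,"tx":-1.2,"ty":0,"tz":0,"ax":0,"ay":0,"az":0},
  {"claw":32,"tx":-1.6,"ty":0,"tz":0,"ax":0,"ay":0,"az":0},
  {"claw":32,"tx":-2,"ty":0,"tz":0,"ax":0,"ay":0,"az":0},
  {"claw":32,"tx":-2.4,"ty":0,"tz":0,"ax":0,"ay":0,"az":0},
  {"claw":32,"tx":-3,"ty":0,"tz":0,"ax":0,"ay":0,"az":0},
  {"claw":32,"tx":-4,"ty":0.1,"tz":0,"ax":0,"ay":0,"az":0},
])

```text
time_s: 18.9
ee_pos: [627.1, 92.5, 25.3]
orientation: [0.007, 0.94, -0.017, 0.341]
ft_force: [-0.4, -0.8, 0.4]
gripper_width: 32.1
```

Request:
step_arm([
  {"claw":32,"tx":-2,"ty":0.1,"tz":0,"ax":0,"ay":0,"az":0},
  {"claw":32,"tx":-4,"ty":0.1,"tz":0,"ax":0,"ay":0,"az":0},
  {"claw":32,"tx":-6,"ty":0.2,"tz":0,"ax":0,"ay":0,"az":0},
  {"claw":32,"tx":-8,"ty":0.3,"tz":0,"ax":0,"ay":0,"az":0},
  {"claw":32,"tx":-11,"ty":0.3,"tz":0,"ax":0,"ay":0,"az":0.01},
  {"claw":32,"tx":-14,"ty":0,"tz":0,"ax":0,"ay":0,"az":0.02},
  {"claw":32,"tx":-17,"ty":-0.5,"tz":0,"ax":0,"ay":0,"az":0.03},
  {"claw":32,"tx":-20,"ty":-1,"tz":0,"ax":0,"ay":0,"az":0.04},
])

```text
time_s: 19.7
ee_pos: [606.9, 91.6, 25.3]
orientation: [0.0, 0.94, 0.002, 0.342]
ft_force: [0.0, -0.2, 0.2]
gripper_width: 31.9
```

Run:
```python
from sim import *
np.set_printoptions(precision=3,suppress=True)
for n in ("scene","top"):
    im=ctrl.get_image(n); cv2.imwrite(f"pics/{n}9.png",im)
    o=ctrl.get_obs(); print(o["ee_pos"],o["ft_force"])
a=cv2.imread("pics/top9.png")[130:250,210:310]; b=cv2.imread("pics/scene9.png")[155:275,220:320]
cv2.imwrite("pics/z9.png",cv2.resize(np.hstack([a,b]),None,fx=4,fy=4,interpolation=cv2.INTER_CUBIC))
a=np.hstack([cv2.resize(cv2.imread(f"pics/{n}9.png"),(400,300)) for n in("scene","top")]); cv2.imwrite("pics/c9.png",a)
```

```text
[606.443  91.444  25.152] [-0.035  0.349 -1.12 ]
[606.741  91.367  25.192] [-0.136  1.373 -0.363]
```

View pics/z9.png

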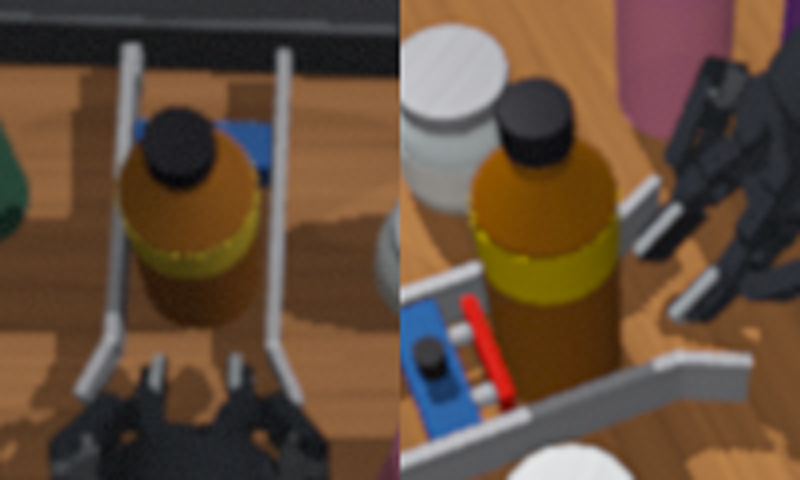

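View pics/c9.png

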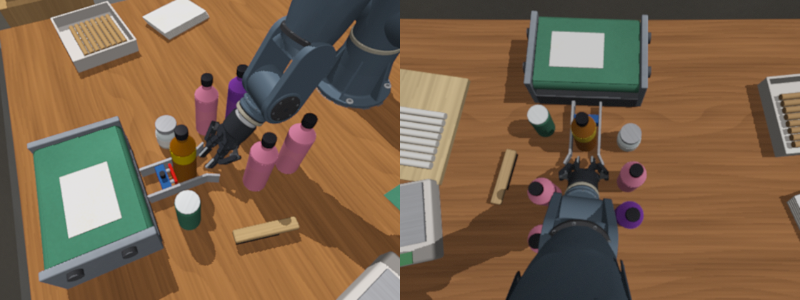

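The bottle stayed upright against the pad and the bystanders are unmoved. But pad compression during the hold was only about 2 mm, so roughly 5 N on the pad, because the fingers also pressed down and raised the friction. That is close to the 4 N minimum, so I'll press again a little harder.

Request:
step_arm([
  {"claw":32,"tx":3,"ty":0.5,"tz":0,"ax":0,"ay":0,"az":-0.01},
  {"claw":32,"tx":6,"ty":1,"tz":0,"ax":0,"ay":0,"az":-0.02},
  {"claw":32,"tx":9,"ty":1.3,"tz":0,"ax":0,"ay":0,"az":-0.03},
  {"claw":32,"tx":12,"ty":1.3,"tz":0,"ax":0,"ay":0,"az":-0.04},
  {"claw":32,"tx":15,"ty":1.2,"tz":0,"ax":0,"ay":0,"az":-0.04},
  {"claw":32,"tx":18,"ty":1.1,"tz":0,"ax":0,"ay":0,"az":-0.04},
  {"claw":32,"tx":21,"ty":1,"tz":0,"ax":0,"ay":0,"az":-0.04},
  {"claw":32,"tx":23,"ty":0.9,"tz":0,"ax":0,"ay":0,"az":-0.04},
])

```text
time_s: 20.6
ee_pos: [630.4, 92.3, 25.3]
orientation: [0.007, 0.94, -0.017, 0.342]
ft_force: [-0.3, 0.6, -0.1]
gripper_width: 31.9
```

Request:
step_arm([
  {"claw":32,"tx":0.4,"ty":0,"tz":0,"ax":0,"ay":0,"az":0},
  {"claw":32,"tx":0.8,"ty":0,"tz":0,"ax":0,"ay":0,"az":0},
  {"claw":32,"tx":1.2,"ty":0,"tz":0,"ax":0,"ay":0,"az":0},
])

```text
time_s: 20.9
ee_pos: [631.3, 92.4, 25.3]
orientation: [0.007, 0.94, -0.017, 0.341]
ft_force: [-0.4, 0.5, -0.8]
gripper_width: 32.1
```

Request:
step_arm([
  {"claw":32,"tx":0.4,"ty":0,"tz":0.1,"ax":0,"ay":0,"az":0},
  {"claw":32,"tx":0.8,"ty":0,"tz":0.2,"ax":0,"ay":0,"az":0},
  {"claw":32,"tx":1.2,"ty":0,"tz":0.3,"ax":0,"ay":0,"az":0},
])

```text
time_s: 21.2
ee_pos: [632.0, 92.4, 25.2]
orientation: [0.007, 0.94, -0.017, 0.341]
ft_force: [-4.0, -0.8, 0.9]
gripper_width: 31.6
```

Request:
step_arm([
  {"claw":32,"tx":0.4,"ty":0,"tz":0.1,"ax":0,"ay":0,"az":0},
  {"claw":32,"tx":0.8,"ty":0,"tz":0.2,"ax":0,"ay":0,"az":0},
  {"claw":32,"tx":1.2,"ty":0,"tz":0.3,"ax":0,"ay":0,"az":0},
])

```text
time_s: 21.5
ee_pos: [632.6, 92.5, 25.2]
orientation: [0.007, 0.94, -0.017, 0.34]
ft_force: [-7.6, 0.6, 3.1]
gripper_width: 31.7
```

Request:
step_arm([
  {"claw":32,"tx":0.4,"ty":0,"tz":0.1,"ax":0,"ay":0,"az":0},
  {"claw":32,"tx":0.7,"ty":0,"tz":0.2,"ax":0,"ay":0,"az":0},
  {"claw":32,"tx":0.7,"ty":0,"tz":0.2,"ax":0,"ay":0,"az":0},
])

```text
time_s: 21.8
ee_pos: [633.0, 92.5, 25.2]
orientation: [0.007, 0.94, -0.017, 0.34]
ft_force: [-8.0, 0.6, 2.9]
gripper_width: 32.2
```

Request:
step_arm([
  {"claw":32,"tx":0.4,"ty":0,"tz":0.1,"ax":0,"ay":0,"az":0},
  {"claw":32,"tx":0.8,"ty":0,"tz":0.2,"ax":0,"ay":0,"az":0},
  {"claw":32,"tx":1.2,"ty":0,"tz":0.3,"ax":0,"ay":0,"az":0},
])

```text
time_s: 22.1
ee_pos: [633.8, 92.5, 25.2]
orientation: [0.007, 0.94, -0.017, 0.34]
ft_force: [-10.6, 0.8, 1.9]
gripper_width: 32.3
```

Request:
step_arm([
  {"claw":32,"tx":0.4,"ty":0,"tz":0.1,"ax":0,"ay":0,"az":0},
  {"claw":32,"tx":0.7,"ty":0,"tz":0.2,"ax":0,"ay":0,"az":0},
  {"claw":32,"tx":0.7,"ty":0,"tz":0.2,"ax":0,"ay":0,"az":0},
])

```text
time_s: 22.4
ee_pos: [634.3, 92.5, 25.2]
orientation: [0.007, 0.941, -0.017, 0.339]
ft_force: [-10.5, 0.3, 2.3]
gripper_width: 31.9
```

Request:
step_arm([
  {"claw":32,"tx":0.4,"ty":0,"tz":0.1,"ax":0,"ay":0,"az":0},
  {"claw":32,"tx":0.8,"ty":0,"tz":0.2,"ax":0,"ay":0,"az":0},
  {"claw":32,"tx":0.8,"ty":0,"tz":0.2,"ax":0,"ay":0,"az":0},
  {"claw":32,"tx":0.8,"ty":0,"tz":0.2,"ax":0,"ay":0,"az":0},
])

```text
time_s: 22.8
ee_pos: [634.8, 92.5, 25.3]
orientation: [0.007, 0.941, -0.017, 0.339]
ft_force: [-12.2, -0.2, 1.6]
gripper_width: 32.2
```

Request:
step_arm([
  {"claw":32,"tx":0,"ty":0,"tz":0,"ax":0,"ay":0,"az":0},
  {"claw":32,"tx":0,"ty":0,"tz":0,"ax":0,"ay":0,"az":0},
  {"claw":32,"tx":0,"ty":0,"tz":0,"ax":0,"ay":0,"az":0},
  {"claw":32,"tx":0,"ty":0,"tz":0,"ax":0,"ay":0,"az":0},
  {"claw":32,"tx":0,"ty":0,"tz":0,"ax":0,"ay":0,"az":0},
  {"claw":32,"tx":0,"ty":0,"tz":0,"ax":0,"ay":0,"az":0},
])

```text
time_s: 23.4
ee_pos: [634.8, 92.6, 25.3]
orientation: [0.007, 0.941, -0.017, 0.339]
ft_force: [-12.2, -0.1, 1.0]
gripper_width: 32.0
```

That held 12.2 N for 0.6 s with almost no downward force, so I'll release slowly.

Request:
step_arm([
  {"claw":32,"tx":-0.5,"ty":0,"tz":-0.1,"ax":0,"ay":0,"az":0},
  {"claw":32,"tx":-1,"ty":0,"tz":-0.2,"ax":0,"ay":0,"az":0},
  {"claw":32,"tx":-1.5,"ty":0,"tz":-0.3,"ax":0,"ay":0,"az":0},
  {"claw":32,"tx":-2,"ty":0,"tz":-0.4,"ax":0,"ay":0,"az":0},
  {"claw":32,"tx":-2.5,"ty":0,"tz":-0.5,"ax":0,"ay":0,"az":0},
  {"claw":32,"tx":-3,"ty":0,"tz":-0.6,"ax":0,"ay":0,"az":0},
  {"claw":32,"tx":-3.5,"ty":0,"tz":-0.7,"ax":0,"ay":0,"az":0},
  {"claw":32,"tx":-4,"ty":0,"tz":-0.8,"ax":0,"ay":0,"az":0},
])

```text
time_s: 24.2
ee_pos: [632.9, 92.5, 25.7]
orientation: [0.007, 0.94, -0.017, 0.341]
ft_force: [-3.8, 0.1, -1.6]
gripper_width: 32.1
```

Request:
step_arm([
  {"claw":32,"tx":-0.5,"ty":0,"tz":0,"ax":0,"ay":0,"az":0},
  {"claw":32,"tx":-1,"ty":0,"tz":0,"ax":0,"ay":0,"az":0},
  {"claw":32,"tx":-1.5,"ty":0,"tz":0,"ax":0,"ay":0,"az":0},
  {"claw":32,"tx":-2,"ty":0,"tz":0,"ax":0,"ay":0,"az":0},
  {"claw":32,"tx":-2.5,"ty":0,"tz":0,"ax":0,"ay":0,"az":0},
  {"claw":32,"tx":-3,"ty":0,"tz":0,"ax":0,"ay":0,"az":0},
  {"claw":32,"tx":-4,"ty":0,"tz":0,"ax":0,"ay":0,"az":0},
  {"claw":32,"tx":-5,"ty":0.1,"tz":0,"ax":0,"ay":0,"az":0},
])

```text
time_s: 25.0
ee_pos: [628.3, 92.5, 26.2]
orientation: [0.007, 0.94, -0.017, 0.342]
ft_force: [0.8, 0.3, 0.2]
gripper_width: 31.9
```

Request:
step_arm([
  {"claw":32,"tx":-2,"ty":0.1,"tz":0,"ax":0,"ay":0,"az":0},
  {"claw":32,"tx":-4,"ty":0.1,"tz":0,"ax":0,"ay":0,"az":0},
  {"claw":32,"tx":-6,"ty":0.2,"tz":0,"ax":0,"ay":0,"az":0},
  {"claw":32,"tx":-8,"ty":0.3,"tz":0,"ax":0,"ay":0,"az":0},
  {"claw":32,"tx":-11,"ty":0.3,"tz":0,"ax":0,"ay":0,"az":0.01},
  {"claw":32,"tx":-14,"ty":0,"tz":0,"ax":0,"ay":0,"az":0.02},
  {"claw":32,"tx":-17,"ty":-0.5,"tz":0,"ax":0,"ay":0,"az":0.03},
  {"claw":32,"tx":-17,"ty":-0.5,"tz":0,"ax":0,"ay":0,"az":0.03},
])

```text
time_s: 25.8
ee_pos: [610.7, 91.9, 25.9]
orientation: [0.002, 0.94, -0.003, 0.341]
ft_force: [-0.2, 0.9, -0.4]
gripper_width: 31.7
```

Run:
```python
from sim import *
np.set_printoptions(precision=3,suppress=True)
for n in ("scene","top"):
    im=ctrl.get_image(n); cv2.imwrite(f"pics/{n}10.png",im)
    o=ctrl.get_obs(); print(o["time_s"],o["ee_pos"],o["ft_force"])
a=cv2.imread("pics/top10.png")[130:250,210:310]; b=cv2.imread("pics/scene10.png")[155:275,220:320]
cv2.imwrite("pics/z10.png",cv2.resize(np.hstack([a,b]),None,fx=4,fy=4,interpolation=cv2.INTER_CUBIC))
```

```text
25.85 [611.045  91.93   25.985] [-0.182 -0.541  0.912]
25.9 [611.204  91.981  26.026] [ 0.401 -0.02   0.273]
```

View pics/z10.png

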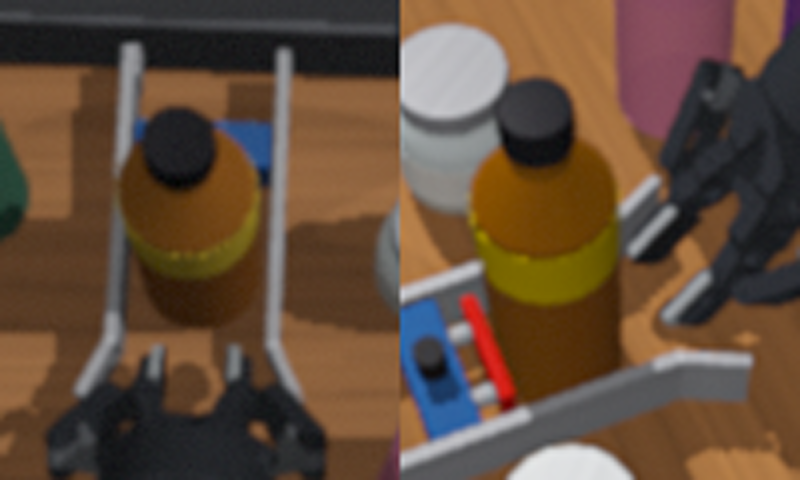

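The bottle stands upright in the bay, with its cap at (180,145) left and (535,105) right in the crop, and rests against the pad. The fingers are about 20 mm clear of it, so I'll hand the job in.

```bash
python3 -c "
from station import ctrl
print(ctrl.sign_off())"
```

```text
the job is handed in; nothing more can be done
None
```

The amber bottle is in the bay, standing upright against the red pad, and the job is handed in at about 26 s of the 64 s allowed. No verdict came back.

**Slide:** I pushed the bottle along the bench between the two slightly open fingers, leaned 40° with the tips about 25 mm up. Sliding took about 3 N.

**Press:** I pressed twice.
- **First press:** I held about 10 N along the bay for about 1 s. I judged it marginal: the fingers also pushed down about 5 N, and the pad had compressed only about 2 mm (about 5 N).
- **Second press:** I raised the tool slightly to relieve that and held a steady 12.2 N for 0.6 s, then released slowly. No force reading came near 20 N.

**Last checks:**
- **Bottle:** it stands upright about 44 mm into the bay, which puts it against the pad. That pad contact is inferred from position and the force during release, not measured.
- **Fingers:** they are about 20 mm clear of the bottle, and the force reading is back to zero within noise.
- **Jar, can, brush and look-alike bottles:** they look unmoved in the pictures; I did not measure them.

**Disagreement:** the two cameras differ on how far the bottle sits off the bay's middle line, about −1.5 mm from the top view and −4 mm from the scene view. Both are within the 12 mm allowed.

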